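Nest the bangle boxes and tuck them into the packed row

ROBOT

A 6-joint arm with a two-finger parallel gripper is mounted at the origin on the work surface. World frame = base frame: x ahead of the robot, y to its left, z up, the work surface at z = 0. Lengths are in m, angles in rad, forces in N, time in s.
With the tool pointing down it reaches from about 0.35 to 0.775 m from the base axis. Payload 5.5 kg.
Tool frame: the origin (TCP) lies midway between the tips of the shut fingers; the grasp point (between the pads) lies 19 mm behind it; z points along the fingers, y is the line along which they close (so a half turn about z gives the same grasp; the last joint's range is limited). The gripper opens to 85 mm and grips with 20 to 120 N. Pads are 22 mm wide; open, the fingers measure 114 mm over their backs; the gripper's body (76 mm by 85 mm) begins 54 mm behind the grasp point. The pads swing forward as they close: fully open they stand 13 mm farther back than shut.
Start: joints at [1.133, 0.313, 0.046, 1.304, 0, 1.431], TCP at [0.169, 0.55, 0.231] pointing down, gripper open.
Joint ranges: [-2.76, 2.76], [-0.86, 1.69], [-1.03, 1.26], [-2.2, 2.34], [-1.47, 1.5], [-3.14, 3.14]. Speed limits (rad/s): [2.57, 2.57, 3.14, 3.14, 3.14, 3.14].

INTERFACE

Orientations are given as a unit quaternion [w, x, y, z].
In Python, from workcell import env gives the robot as it stands. The module is installed in compiled form; this text tells all that it offers.
- The arm moves only by the tool servo_tool, never from a script. Its argument "increments" is a list of rows, each an object of numbers: "grip": the closure, from 0 (fully open) to 1 (shut); "x", "y", "z": the shift along the tool's x, y, z in mm; "roll": the turn about the tool's z in degrees. In form: [{"grip": .., "x": .., "y": .., "z": .., "roll": ..}, ...]. A call has 1 to 5 rows; each row shifts and turns the commanded pose from where the row before left it, along the tool's axes as they then stand; what a row does not reach is not made up. A row lasts 1/12 s, in which the tool goes at most 41.7 mm and 7.16 degrees, less where a joint would pass 70% of its speed; a pose out of reach is approached as far as the arm can. A call is refused whole if a number of a shift passes 41.7 or a number of a turn 7.16, either way. A call with a gripper value outside its range is refused whole. The fingers move at their own pace and stop on an object; "grip_force" is the grip in N (left out, the last holds). Time passes only in rows, so rows that do not move let the fingers close. It gives the time, the measured TCP pose, the force, the opening and the grip force at its end, in the units of the state.
- env.get_state(): the state, without advancing time (a new reading comes with each control period).
- env.read_camera(name): name is "scene" or "top" or "wrist"; returns the picture (420x560x3 uint8, red, green, blue); there is no depth.
- env.get_calibration(name): a dict with "vertical_fov" (degrees; the focal length in pixels is half the picture's height over the tangent of half this angle, whatever the lens; pixels are square), "cx", "cy" (the principal point, pixels), "rvec" (rotation vector, rad) and "tvec" (3), from world to camera coordinates, as OpenCV has them; the wrist camera has in their place "tool_from_camera" (4x4, takes a point from camera to tool coordinates, whose origin is the TCP and whose axes are the flange's). Camera axes: x right, y down, z forward; pixel columns grow to the right and rows downward; lengths in m; the calibration is good to about 2 mm. The wrist camera is an equidistant fisheye: a pixel r from the principal point sees the ray r / f radians off the axis. A picture is of the moment at which its call begins: read the wrist's pose just before it. get_calibration takes no time and is no camera call.
- env.hand_in(): hands the job in; it is judged then, once.
The state is a dict: "clock": time; "joint_pos": joint angles; "qvel": joint speeds; "tau": joint torques, N m; "tcp_pos": TCP position; "orientation": TCP orientation; "wrist_force": force on the tool from outside, world axes, zero at the start; "ft_torque": the same for the moment, N m; "finger_gap": finger opening in m; "grip_force": force on a finger pad.
Only numpy, scipy, OpenCV 4.12 (cv2) and the standard library are available. Lean on these libraries where they do the work, as an engineer would, in place of code of your own. Each camera call takes 0.05 s, during which the arm holds its last target. There are 200 camera calls.

TASK

Nest the three open teak bangle boxes, largest first: the middle box down into the largest, and only then the smallest down into the middle one. The nest must end up lengthwise in the gap in the row of cartons, the largest box standing flat and pushed fully home against the rack's back rail between the two middle cartons, which it has to nudge apart. Leave all four cartons standing upright in their row, and do not shift the cone, the bangles or the bowl.

Things in the scene. Friction and masses are not known exactly. Their poses are not given: they have to be found in the camera images.
- large_box_mid (a point): Largest, lowest of three open teak boxes, elongated octagons: 170 mm long (x), 66 wide (y), 36 high; corners bevelled (30 mm of length by 16 of width; end faces 34 mm wide); walls 4, floor 5 mm thick; 200 g. Point: its centre, 18 mm above its underside. Both ends alike. The boxes start upright, apart, left or right of the way into the rack; which is where varies.
- middle_box_mid (a point): Middle one of three open teak boxes, elongated octagons: 152 mm long (x), 52 wide (y), 56 high; corners bevelled (26 mm of length by 14 of width; end faces 24 mm wide); walls 4, floor 5 mm thick; 180 g. Point: its centre, 28 mm above its underside. Both ends alike. Set in the largest (3 mm play each side, 5 each end) its rim stands 25 mm, its centre 15 mm above the largest's.
- small_box_mid (a point): Smallest, tallest of three open teak boxes, elongated octagons: 134 mm long (x), 38 wide (y), 76 high; corners bevelled (22 mm of length by 11 of width; end faces 16 mm wide); walls 4, floor 5 mm thick; 160 g. Point: its centre, 38 mm above its underside. Both ends alike. Set in the middle one (3 mm play each side, 5 each end) its rim stands 25 mm, its centre 15 mm above the middle one's.
- rack_stop (a point): Fixed rack: back rail 262 mm long, 30 high, a cheek 85 mm long, 55 high at each end, 222 mm between them. Point: middle of the rail's front face at counter level; x into the rail, away from the robot, y left along it. Cartons stand in it like books, two each side of a gap of 40 to 64 mm, too narrow for the largest box but not for its end face; with the box in, 20 mm of play is left in the row.
- carton_a: Carton standing in the rack, leftmost, next to the left cheek: 70 mm deep (its x), 34 mm thick (its y), 85 mm high, 150 g, loose, glossy (friction about 0.3), slides aside under a firm push; its back is about 3 mm from the rail. Origin: centre of its underside.
- carton_b: Carton standing in the rack, left of the gap: 70 mm deep (its x), 34 mm thick (its y), 85 mm high, 150 g, loose, glossy (friction about 0.3), slides aside under a firm push; its back is about 3 mm from the rail. Origin: centre of its underside.
- carton_c: Carton standing in the rack, right of the gap: 70 mm deep (its x), 34 mm thick (its y), 85 mm high, 150 g, loose, glossy (friction about 0.3), slides aside under a firm push; its back is about 3 mm from the rail. Origin: centre of its underside.
- carton_d: Carton standing in the rack, rightmost, next to the right cheek: 70 mm deep (its x), 34 mm thick (its y), 85 mm high, 150 g, loose, glossy (friction about 0.3), slides aside under a firm push; its back is about 3 mm from the rail. Origin: centre of its underside.
- cone: Rosewood sizing cone standing on its 90 mm wide base, 160 mm high, loose; it stands in a place like those of the boxes. Origin: centre of its underside. To be left alone.
- kada: Polished brass kada (bangle) lying flat, 74 mm across, 12 mm high, loose, right of the way into the gap. Origin: centre of its underside. To be left alone.
- lac_bangle: Lac bangle with mirror chips lying flat, 72 mm across, 18 mm high, loose, left of the way into the gap. Origin: centre of its underside. To be left alone.
- ruby_stack: Stack of glass bangles, 70 mm across, 60 mm high, moves as one, loose, at the left. Origin: centre of its underside. To be left alone.
- brass_bowl: Small brass bowl, 100 mm across, 45 mm high, loose, far right. Origin: centre of its underside. To be left alone.
Not all that is in view belongs to the job. What is shaped like the carton_c but blue or green is not meant.

How it is judged:
On the way, in this order (a step that is already met when the one before it is completed fails the run):
1. the middle box sits down in the largest, while the smallest is still out (horizontal distance between middle_box_mid and large_box_mid below 0.012 m and z of middle_box_mid in the frame of large_box_mid between 0.011 and 0.019 m and angle between the x axis of middle_box_mid and the x axis of large_box_mid, either way round below 0.12 rad and angle between middle_box_mid's own z axis and vertical below 0.1 rad and horizontal distance between small_box_mid and middle_box_mid above 0.06 m), for 0.2 s.
2. the smallest box sits down in the middle one, which sits in the largest (horizontal distance between middle_box_mid and large_box_mid below 0.012 m and z of middle_box_mid in the frame of large_box_mid between 0.011 and 0.019 m and angle between the x axis of middle_box_mid and the x axis of large_box_mid, either way round below 0.12 rad and angle between each of middle_box_mid, small_box_mid's own z axis and vertical below 0.1 rad and horizontal distance between small_box_mid and middle_box_mid below 0.012 m and z of small_box_mid in the frame of middle_box_mid between 0.011 and 0.019 m and angle between the x axis of small_box_mid and the x axis of middle_box_mid, either way round below 0.12 rad), for 0.2 s.
At the end, for the whole second after the job is handed in: Middle box on the largest's floor, smallest on the middle's (height 4 mm, centres 12 mm, 0.12 rad); largest flat, far end within 8 mm of the back rail, square within 0.1 rad, within 20 mm of the rack's middle; all four cartons upright (0.1 rad), within 40 mm of their starts (all of step 2 and x of large_box_mid in the frame of rack_stop between -0.093 and -0.079 m and y of large_box_mid in the frame of rack_stop between -0.02 and 0.02 m and angle between the x axis of large_box_mid and the x axis of rack_stop, either way round below 0.1 rad and angle between large_box_mid's own z axis and vertical below 0.08 rad and height (world z) of large_box_mid below 0.024 m and angle between each of carton_a, carton_b, carton_c, carton_d's own z axis and vertical below 0.1 rad and distance of each of carton_a, carton_b, carton_c, carton_d from where it was at the start of the episode below 0.04 m); the robot touches nothing.
It fails at once if a carton toppled (angle between any of carton_a, carton_b, carton_c, carton_d's own z axis and vertical above 0.4 rad).
It fails at once if the cone, a bangle, the bangle stack or the bowl shifted more than 30 mm or tipped (distance of any of cone, kada, lac_bangle, ruby_stack, brass_bowl from where it was at the start of the episode above 0.03 m or angle between any of cone, kada, lac_bangle, ruby_stack, brass_bowl's own z axis and vertical above 0.4 rad).
It also fails if it takes over 72 s, if anything falls off the work surface, if the arm or the gripper's body presses on something with over 40 N, if the wrist force passes 120 N, or if a joint passes its speed limit or range.

## Working session

There is one attempt and no reset: what is moved stays moved. The work goes in short steps, Python scripts to look and compute and a tool call to move; the robot and the scene stay as the last step left them, time stands still between calls to the robot, and variables do not carry over. Pictures are saved under pics/ and viewed, at most 10 in all, crops included, and the job is handed in when it is done.

Besides the shell and the picture viewer there is one more tool, called as name([rows], argument=value, ...), one row to a line, values as JSON. servo_tool: Moves the arm, as the interface text tells. Its arguments: {"type":"object","properties":{"increments":{"type":"array"},"grip_force":{"type":"number"}},"required":["increments"]}

```bash
mkdir -p pics
python3 - <<'E'
from workcell import env
import cv2,numpy as np
s=env.get_state();print({k:np.round(v,3).tolist() for k,v in s.items()})
for n in("scene","top"):
    cv2.imwrite(f"pics/{n}0.png",env.read_camera(n)[:,:,::-1])
for n in("scene","top","wrist"):
    print(n,env.get_calibration(n))
E
```

```text
{'clock': 0.0, 'joint_pos': [1.133, 0.314, 0.045, 1.304, 0.0, 1.431], 'qvel': [0.001, 0.0, -0.001, -0.001, 0.001, 0.0], 'tau': [-0.001, -48.064, 29.853, 0.02, -0.0, 0.0], 'tcp_pos': [0.168, 0.549, 0.23], 'orientation': [-0.0, 0.148, 0.989, -0.001], 'wrist_force': [0.544, 0.636, -1.009], 'ft_torque': [-0.026, -0.009, 0.033], 'grip_force': 0.0, 'finger_gap': 0.085}
scene {'vertical_fov': 53.259346753820275, 'cx': 272.76306697644867, 'cy': 203.75464252214326, 'rvec': array([ 1.75739175,  2.07202004, -0.57179508]), 'tvec': array([ 0.10664173, -0.49294956,  1.47595984])}
top {'vertical_fov': 56.306459010865254, 'cx': 277.85108539146927, 'cy': 204.155677851448, 'rvec': array([ 2.16919172, -2.17067919,  0.06705764]), 'tvec': array([-0.00786689,  0.61090039,  1.30756613])}
wrist {'vertical_fov': 65.70646984690485, 'cx': 278.798301032332, 'cy': 211.41429278497185, 'tool_from_camera': array([[ 1.14586360e-04, -9.56773683e-01, -2.90833469e-01,
         7.38723025e-02],
       [ 9.99999990e-01,  1.33851293e-04, -4.63462313e-05,
         5.39290906e-04],
       [ 8.32712902e-05, -2.90833460e-01,  9.56773689e-01,
        -1.42773890e-01],
       [ 0.00000000e+00,  0.00000000e+00,  0.00000000e+00,
         1.00000000e+00]])}
```

View pics/top0.png

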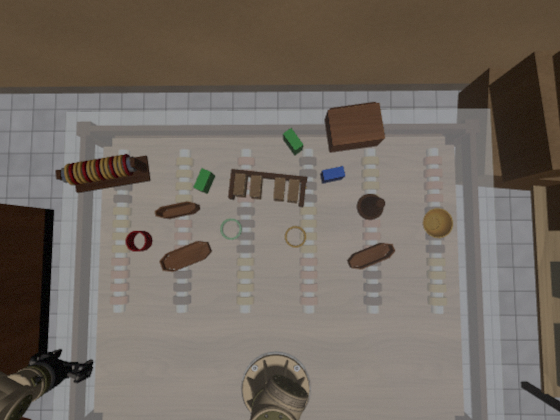

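View pics/scene0.png

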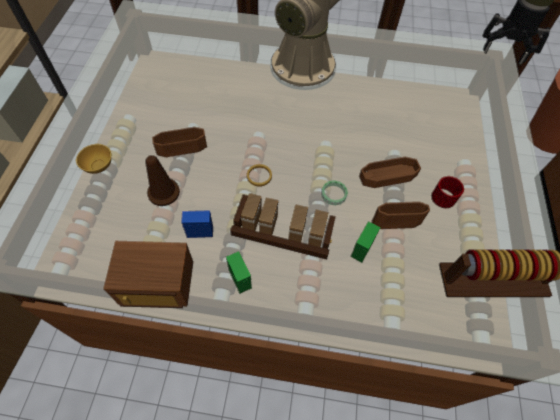

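The top view shows the boxes at about (178,210), (186,256) and (370,256). The cone is at (370,206) and the rack at (268,187), yawed slightly. The gap is at about (269,188), with the lac bangle at (231,229) and the kada at (296,237).

```bash
cat > h.py <<'E'
from workcell import env
import cv2,numpy as np
from scipy.spatial.transform import Rotation as R
def cast(name,uv,z,st=None):
    """pixels -> world points on plane z"""
    uv=np.atleast_2d(np.array(uv,float));c=env.get_calibration(name)
    f=210/np.tan(np.radians(c["vertical_fov"]/2))
    d=(uv-[c["cx"],c["cy"]])/f
    if name=="wrist":
        r=np.linalg.norm(d,axis=1,keepdims=True)+1e-9
        ray=np.hstack([d/r*np.sin(r),np.cos(r)])
        q=st["orientation"];M=R.from_quat([q[1],q[2],q[3],q[0]]).as_matrix()
        T=c["tool_from_camera"];o=M@T[:3,3]+st["tcp_pos"];ray=ray@(M@T[:3,:3]).T
    else:
        M=cv2.Rodrigues(c["rvec"])[0];o=-M.T@c["tvec"];ray=np.hstack([d,np.ones((len(d),1))])@M
    return (o+ray*((z-o[2])/ray[:,2])[:,None])[:,:2]
def blobs(img,lo,hi,amin):
    m=cv2.inRange(cv2.cvtColor(img,cv2.COLOR_RGB2HSV),lo,hi)
    m=cv2.morphologyEx(m,cv2.MORPH_CLOSE,np.ones((3,3),np.uint8))
    return [c for c in cv2.findContours(m,cv2.RETR_EXTERNAL,cv2.CHAIN_APPROX_NONE)[0] if cv2.contourArea(c)>amin]
def rect(pts):
    (c,(w,h),a)=cv2.minAreaRect((pts*1000).astype(np.float32))
    if w<h:w,h,a=h,w,a+90
    a=(a+90)%180-90
    return np.round([c[0],c[1],w,h,a],1)
def look(n):
    s=env.get_state();im=env.read_camera("wrist");cv2.imwrite(f"pics/{n}.png",im[:,:,::-1]);np.savez(f"pics/{n}.npz",im=im,tcp_pos=s["tcp_pos"],orientation=s["orientation"]);return s,im
def load(n):
    d=np.load(f"pics/{n}.npz");return d,d["im"]
E
python3 - <<'E'
from h import *
im=cv2.imread("pics/top0.png")[:,:,::-1].copy()
hsv=cv2.cvtColor(im,cv2.COLOR_RGB2HSV)
for p in [(178,210),(186,256),(370,256),(150,300),(256,187),(235,170),(290,190)]: print(p,im[p[1],p[0]],hsv[p[1],p[0]])
for c in blobs(im,(0,90,20),(20,255,140),150):
    u=c[:,0].astype(float);print(np.round(u.mean(0)),rect(cast("top",u,.04)))
print("carton tops",cast("top",[(240,184),(257,187),(280,189),(294,191)],.085))
print("bangles",cast("top",[(231,229),(296,237),(139,241)],.01))
E
```

```text
(178, 210) [87 62 41] [ 14 135  87]
(186, 256) [84 57 41] [ 11 131  84]
(370, 256) [87 65 50] [ 12 108  87]
(150, 300) [144 137 129] [ 16  27 144]
(256, 187) [94 78 60] [16 92 94]
(235, 170) [61 48 41] [11 84 61]
(290, 190) [98 81 63] [15 91 98]
[373. 255.] [ 439.2 -316.8  154.3   53.   -68.9]
[185. 256.] [437.4 301.  171.   63.3 -68.2]
[138. 241.] [488.1 459.2  85.2  63.5 -90. ]
[295. 236.] [503.2 -65.8  66.6  66.4  89.9]
[438. 223.] [ 547.2 -539.    95.    94.3  -46. ]
[ 19. 285.] [334.9 845.9 563.3 151.3   3.4]
[177. 210.] [591.6 332.  148.9  42.4 -78. ]
[270. 185.] [669.2  27.4 255.9  95.7  84.3]
[111. 171.] [720.2 577.4 287.7 102.6 -80.6]
[354. 126.] [ 875.3 -268.5  188.8  147.8  -82. ]
[360. 100.] [ 749.4    7.7 1961.  1157.6   89.3]
carton tops [[ 0.67212416  0.11401581]
 [ 0.66213606  0.05844394]
 [ 0.65540686 -0.01647725]
 [ 0.64876327 -0.06195549]]
bangles [[ 0.5270031   0.15246879]
 [ 0.499742   -0.0698513 ]
 [ 0.48597001  0.46862037]]
```

```bash
cat > plan.py <<'E'
import sys;from h import *
# x y z(mm) theta(deg, tool-x heading) n  [more such groups]
s=env.get_state();q=s["orientation"]
M=R.from_quat([q[1],q[2],q[3],q[0]]).as_matrix()
th=np.degrees(np.arctan2(M[1,0],M[0,0]));p=np.array(s["tcp_pos"])*1000
print("at",p.round(1),"th",round(th,1),"tilt",np.round(M[:2,2],3),"t",round(s["clock"],2),"gap",round(s["finger_gap"],4))
a=sys.argv[1:]
while a:
    x,y,z,t=map(float,a[:4]);n=int(a[4]);a=a[5:];print("->",x,y,z,t)
    d=(t-th+180)%360-180;t1=th+d
    out=[]
    for i in range(n):
        k=n-i;D=(np.array([x,y,z])-p)/k;dr=(t1-th)/k;c,sn=np.cos(np.radians(th)),np.sin(np.radians(th))
        v=np.round([c*D[0]+sn*D[1],sn*D[0]-c*D[1],-D[2]],1);r=round(-dr,1)
        p=p+[c*v[0]+sn*v[1],sn*v[0]-c*v[1],-v[2]];th-=r
        out.append("{"+",".join(f'"{k}":{w:g}' for k,w in zip(("x","y","z","roll"),[*v,r]) if w)+"}")
    for i in range(0,n,5):print("["+",".join(out[i:i+5])+"]")
E
python3 plan.py 437 301 220 112 10
```

```text
at [168.5 549.3 230.5] th 162.9 tilt [-0.001 -0.001] t 0.1 gap 0.0853
-> 437.0 301.0 220.0 112.0
[{"x":-32.9,"y":-15.9,"z":1.1,"roll":5.1},{"x":-34.2,"y":-12.9,"z":1,"roll":5.1},{"x":-35.2,"y":-9.8,"z":1.1,"roll":5.1},{"x":-36,"y":-6.6,"z":1,"roll":5.1},{"x":-36.4,"y":-3.4,"z":1.1,"roll":5.1}]
[{"x":-36.6,"y":-0.1,"z":1,"roll":5.1},{"x":-36.4,"y":3.2,"z":1.1,"roll":5.1},{"x":-36,"y":6.4,"z":1,"roll":5.1},{"x":-35.3,"y":9.5,"z":1.1,"roll":5.1},{"x":-34.4,"y":12.7,"z":1,"roll":5}]
```

servo_tool([
  {"grip": 0,"x": -33,"y": -16,"z": 1,"roll": 5.1},
  {"grip": 0,"x": -34,"y": -13,"z": 1,"roll": 5.1},
  {"grip": 0,"x": -35,"y": -10,"z": 1,"roll": 5.1},
  {"grip": 0,"x": -36,"y": -6.5,"z": 1,"roll": 5.1},
  {"grip": 0,"x": -36.5,"y": -3.5,"z": 1,"roll": 5.1},
])

```text
clock: 0.52
tcp_pos: [0.3031, 0.4238, 0.2259]
orientation: [-0.0, 0.365, 0.931, -0.0]
wrist_force: [1.5, -0.3, 0.3]
finger_gap: 0.0852
grip_force: 0.0
```

servo_tool([
  {"grip": 0,"x": -36.5,"y": 0,"z": 1,"roll": 5.1},
  {"grip": 0,"x": -36.5,"y": 3,"z": 1,"roll": 5.1},
  {"grip": 0,"x": -36,"y": 6.5,"z": 1,"roll": 5.1},
  {"grip": 0,"x": -35,"y": 9.5,"z": 1,"roll": 5.1},
  {"grip": 0,"x": -34.5,"y": 12.5,"z": 1,"roll": 5},
])

```text
clock: 0.93
tcp_pos: [0.4374, 0.2997, 0.221]
orientation: [-0.0, 0.561, 0.828, -0.0]
wrist_force: [0.7, 0.7, 0.6]
finger_gap: 0.0856
grip_force: 0.0
```

servo_tool([
  {"grip": 0},
  {"grip": 0},
  {"grip": 0},
])

```text
invalid input at $.increments[0]: expected keys grip, x, y, z, roll
```

```bash
python3 - <<'E'
from h import *
s,im=look("w1")
for c in blobs(im,(0,90,20),(20,255,140),1500):
    u=c[:,0].astype(float);print(np.round(u.mean(0)),cv2.contourArea(c),rect(cast("wrist",u,.036,s)))
E
python3 plan.py 437 301 150 112 3
```

```text
[548. 347.] 3299.0 [1098.2  131.6  576.   116.2  -35.1]
[420. 215.] 6534.5 [599.9 321.3 153.9  78.8 -78.4]
[281. 179.] 8947.0 [437.7 305.1 168.4  65.4 -68. ]
[539.  93.] 7042.5 [686.3 555.1 257.8 115.9 -66.9]
at [442.3 295.8 220.5] th 111.2 tilt [ 0.003 -0.003] t 0.98 gap 0.0856
-> 437.0 301.0 150.0 112.0
[{"x":2.3,"y":-1,"z":23.5,"roll":-0.3},{"x":2.2,"y":-1,"z":23.5,"roll":-0.2},{"x":2.3,"y":-1.1,"z":23.5,"roll":-0.3}]
```

View pics/w1.png

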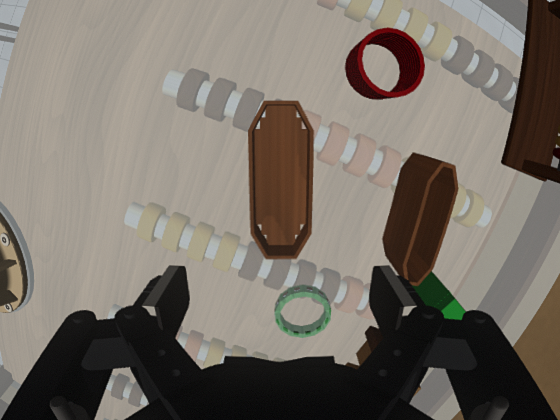

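w1 shows the large box at (281,179), unobstructed, with the small box standing tall at (420,215). I'll survey the rack with the hand still empty.

```bash
python3 plan.py 700 30 230 174 12
```

```text
at [442.3 295.8 220.5] th 111.2 tilt [ 0.003 -0.003] t 0.98 gap 0.0856
-> 700.0 30.0 230.0 174.0
[{"x":-28.4,"y":12,"z":-0.8,"roll":-5.2},{"x":-29.4,"y":9.4,"z":-0.8,"roll":-5.2},{"x":-30.1,"y":6.7,"z":-0.8,"roll":-5.2},{"x":-30.6,"y":3.9,"z":-0.8,"roll":-5.2},{"x":-30.8,"y":1.1,"z":-0.8,"roll":-5.2}]
[{"x":-30.8,"y":-1.7,"z":-0.8,"roll":-5.3},{"x":-30.5,"y":-4.5,"z":-0.8,"roll":-5.2},{"x":-30,"y":-7.3,"z":-0.8,"roll":-5.3},{"x":-29.2,"y":-10,"z":-0.8,"roll":-5.2},{"x":-28.1,"y":-12.6,"z":-0.8,"roll":-5.3}]
[{"x":-26.9,"y":-15.2,"z":-0.7,"roll":-5.2},{"x":-25.4,"y":-17.6,"z":-0.8,"roll":-5.3}]
```

servo_tool([
  {"grip": 0,"x": -28.5,"y": 12,"z": -1,"roll": -5.2},
  {"grip": 0,"x": -29.5,"y": 9.5,"z": -1,"roll": -5.2},
  {"grip": 0,"x": -30,"y": 6.5,"z": -1,"roll": -5.2},
  {"grip": 0,"x": -30.5,"y": 4,"z": -1,"roll": -5.2},
  {"grip": 0,"x": -31,"y": 1,"z": -1,"roll": -5.2},
])

```text
clock: 1.4
tcp_pos: [0.546, 0.1908, 0.2259]
orientation: [-0.0, 0.356, 0.935, -0.0]
wrist_force: [0.2, -0.6, 0.0]
finger_gap: 0.0855
grip_force: 0.0
```

servo_tool([
  {"grip": 0,"x": -31,"y": -1.5,"z": -1,"roll": -5.2},
  {"grip": 0,"x": -30.5,"y": -4.5,"z": -1,"roll": -5.2},
  {"grip": 0,"x": -30,"y": -7.5,"z": -1,"roll": -5.2},
  {"grip": 0,"x": -29,"y": -10,"z": -1,"roll": -5.2},
  {"grip": 0,"x": -28,"y": -12.5,"z": -1,"roll": -5.2},
])

```text
clock: 1.82
tcp_pos: [0.6547, 0.0814, 0.2307]
orientation: [-0.001, 0.136, 0.991, 0.0]
wrist_force: [0.7, -0.3, 0.7]
finger_gap: 0.0852
grip_force: 0.0
```

servo_tool([
  {"grip": 0,"x": -27,"y": -15,"z": -1,"roll": -5.2},
  {"grip": 0,"x": -25.5,"y": -17.5,"z": -1,"roll": -5.2},
  {"grip": 0,"x": 0,"y": 0,"z": 0,"roll": 0},
  {"grip": 0,"x": 0,"y": 0,"z": 0,"roll": 0},
  {"grip": 0,"x": 0,"y": 0,"z": 0,"roll": 0},
])

```text
clock: 2.23
tcp_pos: [0.6971, 0.0389, 0.2324]
orientation: [-0.001, 0.049, 0.999, 0.0]
wrist_force: [-0.7, -0.2, -0.5]
finger_gap: 0.0851
grip_force: 0.0
```

```bash
python3 - <<'E'
from h import *
s,im=look("w2")
E
python3 plan.py
```

```text
at [697.   39.4 232.9] th 174.4 tilt [-0.001  0.   ] t 2.28 gap 0.0852
```

View pics/w2.png

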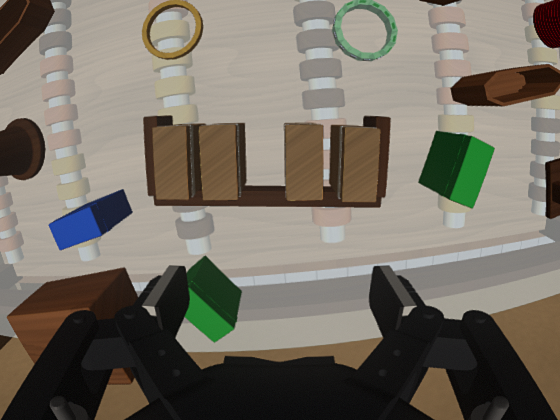

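w2 shows the rack with carton tops (left to right d, c, b, a) centred at about x=172, 219, 303 and 361. The rail's front top edge is at about v=187 between u=245 and 285.

Run:
```python
from h import *
s,im=load("w2")
C=lambda p,z:np.round(cast("wrist",p,z,s)*1000,1)
for n,p in dict(d=[(153,125),(189,124),(189,200),(154,199)],c=[(200,124),(239,124),(238,199),(200,200)],b=[(285,123),(323,123),(323,200),(286,200)],a=[(343,126),(380,127),(378,201),(341,201)]).items():
    q=C(p,.085);print(n,q.mean(0),rect(q/1000))
print("rail front top",C([(247,187),(283,187)],.03),"back",C([(156,206),(381,206)],.03))
print("cheek tops",C([(145,117),(171,117),(363,117),(390,117)],.055))
cr=cv2.resize(im[105:220,135:400],None,fx=3,fy=3,interpolation=cv2.INTER_CUBIC)
cv2.imwrite("pics/w2c.png",cr[:,:,::-1])
```

```text
d [654.075 -57.825] [654.  -58.   72.1  36.   -8.7]
c [659.575 -11.725] [660.  -11.9  71.   36.2  -7.8]
b [667.375  65.5  ] [667.5  65.7  71.1  34.4  -4.6]
a [673.7  117.65] [673.7 118.   70.   36.4  -4.9]
rail front top [[696.7   4.6]
 [700.7  43.6]] back [[ 707.4 -104.6]
 [ 732.8  153.1]]
cheek tops [[606.  -89.7]
 [610.9 -61.2]
 [631.  129.9]
 [632.2 158.5]]
```

View pics/w2c.png

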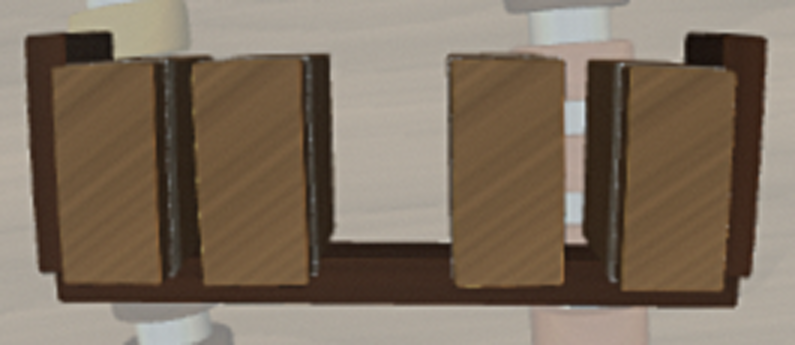

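```bash
python3 plan.py 422.7 342.2 150 112 12
```

```text
at [697.   39.4 232.9] th 174.4 tilt [-0.001  0.   ] t 2.28 gap 0.0852
-> 422.7 342.2 150.0 112.0
[{"x":25.2,"y":22.9,"z":6.9,"roll":5.2},{"x":27.2,"y":20.5,"z":6.9,"roll":5.2},{"x":28.9,"y":18,"z":6.9,"roll":5.2},{"x":30.4,"y":15.3,"z":6.9,"roll":5.2},{"x":31.7,"y":12.5,"z":6.9,"roll":5.2}]
[{"x":32.7,"y":9.5,"z":6.9,"roll":5.2},{"x":33.4,"y":6.5,"z":6.9,"roll":5.2},{"x":33.9,"y":3.5,"z":6.9,"roll":5.2},{"x":34,"y":0.4,"z":6.9,"roll":5.2},{"x":33.9,"y":-2.7,"z":6.9,"roll":5.2}]
[{"x":33.6,"y":-5.7,"z":6.9,"roll":5.2},{"x":32.9,"y":-8.8,"z":7,"roll":5.2}]
```

servo_tool([
  {"grip": 0,"x": 25,"y": 23,"z": 7,"roll": 5.2},
  {"grip": 0,"x": 27,"y": 20.5,"z": 7,"roll": 5.2},
  {"grip": 0,"x": 29,"y": 18,"z": 7,"roll": 5.2},
  {"grip": 0,"x": 30.5,"y": 15.5,"z": 7,"roll": 5.2},
  {"grip": 0,"x": 31.5,"y": 12.5,"z": 7,"roll": 5.2},
])

```text
clock: 2.7
tcp_pos: [0.5814, 0.1671, 0.1985]
orientation: [0.0, 0.274, 0.962, 0.0]
wrist_force: [-0.3, 1.1, 0.0]
finger_gap: 0.0853
grip_force: 0.0
```

servo_tool([
  {"grip": 0,"x": 32.5,"y": 9.5,"z": 7,"roll": 5.2},
  {"grip": 0,"x": 33.5,"y": 6.5,"z": 7,"roll": 5.2},
  {"grip": 0,"x": 34,"y": 3.5,"z": 7,"roll": 5.2},
  {"grip": 0,"x": 34,"y": 0.5,"z": 7,"roll": 5.2},
  {"grip": 0,"x": 34,"y": -2.5,"z": 7,"roll": 5.2},
])

```text
clock: 3.12
tcp_pos: [0.467, 0.2932, 0.1637]
orientation: [0.0, 0.483, 0.876, 0.0]
wrist_force: [0.0, 0.5, 0.5]
finger_gap: 0.0855
grip_force: 0.0
```

servo_tool([
  {"grip": 0,"x": 33.5,"y": -5.5,"z": 7,"roll": 5.2},
  {"grip": 0,"x": 33,"y": -9,"z": 7,"roll": 5.2},
  {"grip": 0,"x": 0,"y": 0,"z": 0,"roll": 0},
  {"grip": 0,"x": 0,"y": 0,"z": 0,"roll": 0},
  {"grip": 0,"x": 0,"y": 0,"z": 0,"roll": 0},
])

```text
clock: 3.53
tcp_pos: [0.4233, 0.3425, 0.1499]
orientation: [0.0, 0.558, 0.83, 0.0]
wrist_force: [0.6, -1.0, -0.4]
finger_gap: 0.0854
grip_force: 0.0
```

```bash
python3 - <<'E'
from h import *
s,im=look("w3")
for c in blobs(im,(0,90,20),(20,255,140),3000):
    u=c[:,0].astype(float);print(np.round(u.mean(0)),cv2.contourArea(c),rect(cast("wrist",u,.036,s)))
E
python3 plan.py 422.7 342.2 -1 112 6
```

```text
[445. 263.] 6183.5 [597.4 346.6 115.1  92.7 -78.1]
[277. 239.] 12261.0 [437.1 306.5 172.9  65.7 -68.3]
[414. 110.] 3634.0 [492.4 461.2  91.4  72.   26.5]
at [424.1 342.  150. ] th 112.1 tilt [0.001 0.   ] t 3.58 gap 0.0853
-> 422.7 342.2 -1.0 112.0
[{"x":0.1,"y":-0.2,"z":25.2},{"x":0.1,"y":-0.2,"z":25.2},{"x":0.1,"y":-0.2,"z":25.1},{"x":0.1,"y":-0.2,"z":25.2},{"x":0.1,"y":-0.2,"z":25.1,"roll":0.1}]
[{"x":0.2,"y":-0.2,"z":25.2}]
```

servo_tool([
  {"grip": 0,"x": 0,"y": 0,"z": 25,"roll": 0},
  {"grip": 0,"x": 0,"y": -1,"z": 25,"roll": 0},
  {"grip": 0,"x": 0,"y": 0,"z": 25,"roll": 0},
  {"grip": 0,"x": 0,"y": 0,"z": 25,"roll": 0},
  {"grip": 0,"x": 0,"y": 0,"z": 25,"roll": 0},
])

```text
clock: 4.0
tcp_pos: [0.4246, 0.3408, 0.0238]
orientation: [0.0, 0.56, 0.829, 0.001]
wrist_force: [-0.2, -0.1, 0.3]
finger_gap: 0.0852
grip_force: 0.0
```

servo_tool([
  {"grip": 0,"x": 0,"y": 0,"z": 15,"roll": 0},
  {"grip": 0,"x": 0,"y": 0,"z": 10,"roll": 0},
  {"grip": 0,"x": 0,"y": 0,"z": 0,"roll": 0},
  {"grip": 1,"x": 0,"y": 0,"z": 0,"roll": 0},
  {"grip": 1,"x": 0,"y": 0,"z": 0,"roll": 0},
], grip_force=60)

```text
clock: 4.42
tcp_pos: [0.4244, 0.3418, 0.0009]
orientation: [0.0, 0.559, 0.829, 0.001]
wrist_force: [-0.4, -0.8, 2.7]
finger_gap: 0.0648
grip_force: 68.1
```

servo_tool([
  {"grip": 1,"x": 0,"y": 0,"z": 0,"roll": 0},
  {"grip": 1,"x": 0,"y": 0,"z": 0,"roll": 0},
  {"grip": 1,"x": 0,"y": 0,"z": 0,"roll": 0},
  {"grip": 1,"x": 0,"y": 0,"z": 0,"roll": 0},
])

```text
clock: 4.75
tcp_pos: [0.4245, 0.3422, 0.0008]
orientation: [0.001, 0.559, 0.829, 0.001]
wrist_force: [1.0, -1.4, 7.0]
finger_gap: 0.0655
grip_force: 68.4
```

```bash
python3 - <<'E'
import numpy as np
u=np.array([.995,-.098]);v=np.array([.098,.995]);r=np.array([701,26.2])
for xr in (-200,-85):
  for yr in(-3,0): print(xr,yr,(r+(xr-40)*u+yr*v).round(1))
E
python3 plan.py 462 47 100 174.4 14
```

```text
-200 -3 [461.9  46.7]
-200 0 [462.2  49.7]
-85 -3 [576.3  35.5]
-85 0 [576.6  38.4]
at [424.5 342.2   0.8] th 112.0 tilt [0.003 0.001] t 4.75 gap 0.0655
-> 462.0 47.0 100.0 174.4
[{"x":-20.5,"y":-5.4,"z":-7.1,"roll":-4.5},{"x":-20.1,"y":-7,"z":-7.1,"roll":-4.5},{"x":-19.4,"y":-8.6,"z":-7.1,"roll":-4.4},{"x":-18.7,"y":-10,"z":-7.1,"roll":-4.5},{"x":-17.9,"y":-11.5,"z":-7.1,"roll":-4.4}]
[{"x":-17,"y":-12.8,"z":-7.1,"roll":-4.5},{"x":-15.9,"y":-14.1,"z":-7.1,"roll":-4.4},{"x":-14.8,"y":-15.3,"z":-7.1,"roll":-4.5},{"x":-13.5,"y":-16.4,"z":-7.1,"roll":-4.4},{"x":-12.2,"y":-17.4,"z":-7.1,"roll":-4.5}]
[{"x":-10.8,"y":-18.3,"z":-7,"roll":-4.4},{"x":-9.4,"y":-19.1,"z":-7.1,"roll":-4.5},{"x":-7.8,"y":-19.8,"z":-7,"roll":-4.4},{"x":-6.4,"y":-20.3,"z":-7.1,"roll":-4.5}]
```

servo_tool([
  {"grip": 1,"x": 0,"y": 0,"z": -15,"roll": 0},
  {"grip": 1,"x": 0,"y": 0,"z": -25,"roll": 0},
  {"grip": 1,"x": -20.5,"y": -5.5,"z": -25,"roll": -4.5},
  {"grip": 1,"x": -20,"y": -7,"z": -15,"roll": -4.5},
  {"grip": 1,"x": -19.5,"y": -8.5,"z": 0,"roll": -4.5},
])

```text
clock: 5.17
tcp_pos: [0.4333, 0.2792, 0.0829]
orientation: [0.002, 0.455, 0.89, 0.002]
wrist_force: [-0.3, -0.1, -2.2]
finger_gap: 0.0649
grip_force: 67.7
```

servo_tool([
  {"grip": 1,"x": -18.5,"y": -10,"z": 0,"roll": -4.5},
  {"grip": 1,"x": -18,"y": -11.5,"z": 0,"roll": -4.5},
  {"grip": 1,"x": -17,"y": -13,"z": 0,"roll": -4.5},
  {"grip": 1,"x": -16,"y": -14,"z": 0,"roll": -4.5},
  {"grip": 1,"x": -15,"y": -15.5,"z": 0,"roll": -4.5},
])

```text
clock: 5.58
tcp_pos: [0.4446, 0.1718, 0.0793]
orientation: [-0.0, 0.273, 0.962, 0.0]
wrist_force: [0.2, -0.3, -1.5]
finger_gap: 0.0649
grip_force: 67.5
```

servo_tool([
  {"grip": 1,"x": -13.5,"y": -16.5,"z": 0,"roll": -4.5},
  {"grip": 1,"x": -12,"y": -17.5,"z": 0,"roll": -4.5},
  {"grip": 1,"x": -11,"y": -18.5,"z": 0,"roll": -4.5},
  {"grip": 1,"x": -9.5,"y": -19,"z": 0,"roll": -4.5},
  {"grip": 1,"x": -8,"y": -20,"z": 0,"roll": -4.2},
])

```text
clock: 6.0
tcp_pos: [0.4588, 0.0659, 0.0793]
orientation: [-0.0, 0.083, 0.997, 0.0]
wrist_force: [-0.4, 0.3, -2.2]
finger_gap: 0.0653
grip_force: 67.5
```

servo_tool([
  {"grip": 1,"x": -6.5,"y": -20,"z": 0,"roll": 0},
  {"grip": 1,"x": 0,"y": 0,"z": 0,"roll": 0},
  {"grip": 1,"x": 0,"y": 0,"z": 0,"roll": 0},
  {"grip": 1,"x": 0,"y": 0,"z": 0,"roll": 0},
])

```text
clock: 6.33
tcp_pos: [0.4617, 0.0463, 0.0792]
orientation: [-0.0, 0.085, 0.996, 0.0]
wrist_force: [-1.0, 0.9, -2.8]
finger_gap: 0.0649
grip_force: 67.5
```

```bash
python3 - <<'E'
from h import *
s,im=look("w4")
E
python3 plan.py 462 47 3 174.4 5
```

```text
at [461.7  46.6  79.2] th 170.3 tilt [-0.001  0.   ] t 6.38 gap 0.065
-> 462.0 47.0 3.0 174.4
[{"y":0.1,"z":15.2,"roll":-0.8},{"x":-0.1,"y":0.1,"z":15.2,"roll":-0.8},{"y":0.1,"z":15.3,"roll":-0.8},{"x":-0.1,"y":0.1,"z":15.2,"roll":-0.9},{"y":0.1,"z":15.3,"roll":-0.8}]
```

View pics/w4.png

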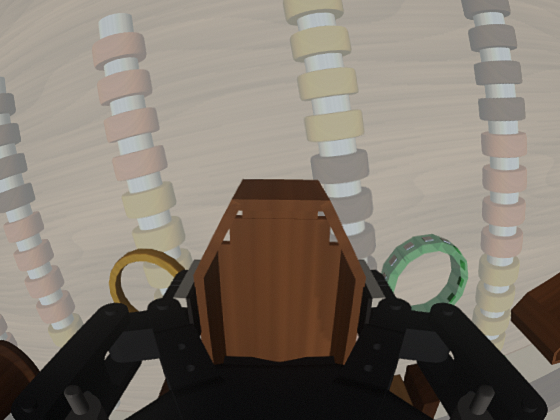

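w4 shows the large box held symmetrically, with its rear rim at about (281,198). Both bangles are clear on either side.

```bash
python3 - <<'E'
from h import *
s,im=load("w4")
p=cast("wrist",[(240,198),(322,198)],.115,s)*1000
e=np.array([np.cos(np.radians(170.3)),np.sin(np.radians(170.3))]);f=np.array([e[1],-e[0]])
d=p-s["tcp_pos"][:2]*1000;print(d@e,d@f)
E
python3 plan.py 462 48 2 174.4 5 525 42 2 174.4 5 560 38.6 2 174.4 4 576.8 37 2 174.4 4
```

```text
[46.06158612 46.02587663] [-12.69330684  15.32196013]
at [461.7  46.6  79.2] th 170.3 tilt [-0.001  0.   ] t 6.38 gap 0.065
-> 462.0 48.0 2.0 174.4
[{"y":0.3,"z":15.4,"roll":-0.8},{"y":0.3,"z":15.4,"roll":-0.8},{"y":0.3,"z":15.5,"roll":-0.8},{"y":0.3,"z":15.4,"roll":-0.9},{"x":-0.1,"y":0.2,"z":15.5,"roll":-0.8}]
-> 525.0 42.0 2.0 174.4
[{"x":-12.7,"y":0.1},{"x":-12.6},{"x":-12.7,"y":0.1},{"x":-12.6},{"x":-12.7,"y":0.1}]
-> 560.0 38.6 2.0 174.4
[{"x":-8.8},{"x":-8.8},{"x":-8.8},{"x":-8.7}]
-> 576.8 37.0 2.0 174.4
[{"x":-4.2},{"x":-4.2},{"x":-4.3},{"x":-4.2,"y":0.1}]
```

servo_tool([
  {"grip": 1,"x": 0,"y": 0.5,"z": 20,"roll": -1},
  {"grip": 1,"x": 0,"y": 0.5,"z": 20,"roll": -1},
  {"grip": 1,"x": 0,"y": 0.5,"z": 20,"roll": -1},
  {"grip": 1,"x": 0,"y": 0,"z": 12,"roll": -1.1},
  {"grip": 1,"x": 0,"y": 0,"z": 5,"roll": 0},
])

```text
clock: 6.8
tcp_pos: [0.4604, 0.0487, 0.0006]
orientation: [-0.002, 0.048, 0.999, 0.0]
wrist_force: [-14.0, -0.0, 72.1]
finger_gap: 0.0652
grip_force: 77.2
```

servo_tool([
  {"grip": 1,"x": 0,"y": 0,"z": 0,"roll": 0},
  {"grip": 1,"x": 0,"y": 0,"z": 0,"roll": 0},
])

```text
clock: 6.97
tcp_pos: [0.4624, 0.0482, 0.0025]
orientation: [0.0, 0.049, 0.999, 0.0]
wrist_force: [-1.2, -0.2, -1.9]
finger_gap: 0.0655
grip_force: 67.5
```

```bash
python3 plan.py 525 42 2 174.4 5
```

```text
at [462.4  48.2   2.5] th 174.4 tilt [0. 0.] t 6.97 gap 0.0655
-> 525.0 42.0 2.0 174.4
[{"x":-12.6,"z":0.1},{"x":-12.6,"z":0.1},{"x":-12.6,"z":0.1},{"x":-12.5,"z":0.1},{"x":-12.6,"y":-0.1,"z":0.1}]
```

servo_tool([
  {"grip": 1,"x": -12.6,"y": 0,"z": 0,"roll": 0},
  {"grip": 1,"x": -12.6,"y": 0,"z": 0,"roll": 0},
  {"grip": 1,"x": -12.6,"y": 0,"z": 0,"roll": 0},
  {"grip": 1,"x": -12.5,"y": 0,"z": 0,"roll": 0},
  {"grip": 1,"x": -10,"y": 0,"z": 0,"roll": 0},
])

```text
clock: 7.38
tcp_pos: [0.5238, 0.0418, 0.003]
orientation: [0.001, 0.049, 0.999, 0.0]
wrist_force: [-0.9, -0.2, -1.8]
finger_gap: 0.0654
grip_force: 67.6
```

servo_tool([
  {"grip": 1,"x": -7,"y": 0,"z": 0,"roll": 0},
  {"grip": 1,"x": -7,"y": 0,"z": 0,"roll": 0},
  {"grip": 1,"x": -7,"y": 0,"z": 0,"roll": 0},
  {"grip": 1,"x": -7,"y": 0,"z": 0,"roll": 0},
  {"grip": 1,"x": -7,"y": 0,"z": 0,"roll": 0},
])

```text
clock: 7.8
tcp_pos: [0.5575, 0.0383, 0.0023]
orientation: [-0.0, 0.049, 0.999, 0.0]
wrist_force: [-2.2, -0.1, -2.1]
finger_gap: 0.0651
grip_force: 67.6
```

servo_tool([
  {"grip": 1,"x": -3,"y": 0,"z": 0,"roll": 0},
  {"grip": 1,"x": -3,"y": 0,"z": 0,"roll": 0},
  {"grip": 1,"x": -2,"y": 0,"z": 0,"roll": 0},
  {"grip": 1,"x": 0,"y": 0,"z": 0,"roll": 0},
])

```text
clock: 8.13
tcp_pos: [0.5655, 0.0372, 0.0022]
orientation: [0.0, 0.049, 0.999, 0.0]
wrist_force: [0.2, 1.2, -2.8]
finger_gap: 0.0652
grip_force: 67.5
```

```bash
python3 plan.py 577 37 2 174.4 2
python3 - <<'E'
from h import *
im=env.read_camera("top");cv2.imwrite("pics/t1.png",cv2.resize(im[140:260,200:340],None,fx=4,fy=4,interpolation=cv2.INTER_CUBIC)[:,:,::-1])
E
```

```text
at [565.5  37.2   2.2] th 174.3 tilt [0. 0.] t 8.13 gap 0.0652
-> 577.0 37.0 2.0 174.4
[{"x":-5.7,"y":0.5,"z":0.1},{"x":-5.7,"y":0.4,"z":0.1,"roll":-0.1}]
```

View pics/t1.png

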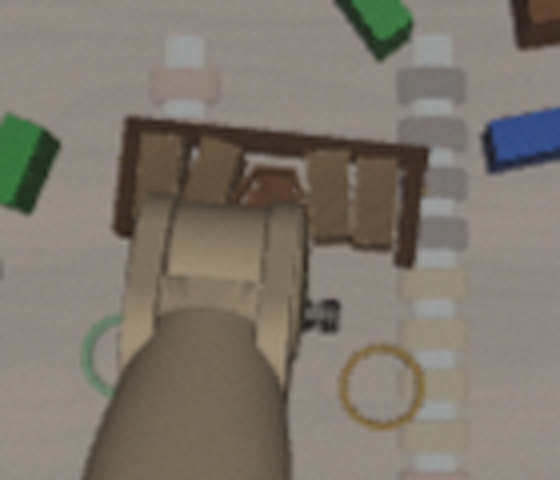

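The box is entering between the cartons. Carton b, at (215,165) in the crop, has yawed but still stands.

servo_tool([
  {"grip": 1,"x": -3,"y": 0,"z": 0,"roll": 0},
  {"grip": 1,"x": -3,"y": 0,"z": 0,"roll": 0},
  {"grip": 1,"x": -3,"y": 0,"z": 0,"roll": 0},
  {"grip": 1,"x": 0,"y": 0,"z": 0,"roll": 0},
  {"grip": 1,"x": 0,"y": 0,"z": 0,"roll": 0},
])

```text
clock: 8.6
tcp_pos: [0.575, 0.0362, 0.0025]
orientation: [0.001, 0.049, 0.999, -0.0]
wrist_force: [0.5, -0.3, -1.7]
finger_gap: 0.0654
grip_force: 67.6
```

servo_tool([
  {"grip": 1,"x": -2,"y": 0,"z": 0,"roll": 0},
  {"grip": 1,"x": -1,"y": 0,"z": 0,"roll": 0},
  {"grip": 1,"x": 0,"y": 0,"z": 0,"roll": 0},
])

```text
clock: 8.85
tcp_pos: [0.5774, 0.0361, 0.0023]
orientation: [0.0, 0.049, 0.999, 0.0]
wrist_force: [-0.3, 0.4, -2.6]
finger_gap: 0.0648
grip_force: 67.6
```

servo_tool([
  {"grip": 1,"x": -1,"y": 0,"z": 0,"roll": 0},
  {"grip": 1,"x": -1,"y": 0,"z": 0,"roll": 0},
  {"grip": 1,"x": 0,"y": 0,"z": 0,"roll": 0},
])

```text
clock: 9.1
tcp_pos: [0.5787, 0.036, 0.0022]
orientation: [-0.0, 0.049, 0.999, 0.0]
wrist_force: [-2.5, -1.2, -2.5]
finger_gap: 0.065
grip_force: 67.7
```

servo_tool([
  {"grip": 1,"x": -1,"y": 0,"z": 0,"roll": 0},
  {"grip": 1,"x": -1,"y": 0,"z": 0,"roll": 0},
  {"grip": 1,"x": 0,"y": 0,"z": 0,"roll": 0},
])

```text
clock: 9.35
tcp_pos: [0.5786, 0.036, 0.0019]
orientation: [-0.002, 0.049, 0.999, 0.0]
wrist_force: [-8.3, 0.0, 2.3]
finger_gap: 0.0653
grip_force: 68.2
```

servo_tool([
  {"grip": 1,"x": -1,"y": 0,"z": 0,"roll": 0},
  {"grip": 1,"x": -1,"y": 0,"z": 0,"roll": 0},
  {"grip": 1,"x": 0,"y": 0,"z": 0,"roll": 0},
])

```text
clock: 9.6
tcp_pos: [0.5786, 0.0359, 0.0015]
orientation: [-0.004, 0.049, 0.999, 0.0]
wrist_force: [-12.5, 0.7, 3.3]
finger_gap: 0.0651
grip_force: 68.1
```

servo_tool([
  {"grip": 1,"x": 3.5,"y": 0,"z": 0,"roll": 0},
  {"grip": 0.5,"x": 0,"y": 0,"z": 0,"roll": 0},
  {"grip": 0,"x": 0,"y": 0,"z": 0,"roll": 0},
  {"grip": 0,"x": 0,"y": 0,"z": 0,"roll": 0},
  {"grip": 0,"x": 0,"y": 0,"z": 0,"roll": 0},
])

```text
clock: 10.02
tcp_pos: [0.5813, 0.0357, 0.003]
orientation: [0.002, 0.049, 0.999, 0.0]
wrist_force: [-0.5, -0.3, -0.1]
finger_gap: 0.0852
grip_force: 0.0
```

servo_tool([
  {"grip": 0,"x": 0,"y": 0,"z": -10,"roll": 0},
  {"grip": 0,"x": 0,"y": 0,"z": -25,"roll": 0},
  {"grip": 0,"x": 0,"y": 0,"z": -35,"roll": 0},
  {"grip": 0,"x": 0,"y": 0,"z": -38,"roll": 0},
  {"grip": 0,"x": 0,"y": 0,"z": -38,"roll": 0},
])

```text
clock: 10.43
tcp_pos: [0.5796, 0.0358, 0.1506]
orientation: [0.0, 0.049, 0.999, 0.0]
wrist_force: [1.2, -0.2, -0.9]
finger_gap: 0.0852
grip_force: 0.0
```

servo_tool([
  {"grip": 0,"x": -38,"y": 0,"z": -38,"roll": 0},
  {"grip": 0,"x": -40,"y": 0,"z": -30,"roll": 0},
  {"grip": 0,"x": 0,"y": 0,"z": 0,"roll": 0},
  {"grip": 0,"x": 0,"y": 0,"z": 0,"roll": 0},
  {"grip": 0,"x": 0,"y": 0,"z": 0,"roll": 0},
])

```text
clock: 10.85
tcp_pos: [0.6418, 0.0296, 0.2026]
orientation: [-0.0, 0.049, 0.999, 0.0]
wrist_force: [-0.7, -0.2, 0.3]
finger_gap: 0.0856
grip_force: 0.0
```

```bash
python3 - <<'E'
from h import *
s,im=look("w5")
for c in blobs(im,(0,90,20),(20,255,140),3000):
    u=c[:,0].astype(float);print(np.round(u.mean(0)),cv2.contourArea(c),rect(cast("wrist",u,.036,s)))
E
python3 plan.py 442 -316 200 111 14
```

```text
[520. 133.] 3332.5 [598.9 318.2 151.8  59.  -78.3]
[280. 195.] 28446.0 [629.8  32.2 268.2 193.3  83.9]
at [640.7  29.8 201.8] th 174.3 tilt [-0.002  0.   ] t 10.9 gap 0.0858
-> 442.0 -316.0 200.0 111.0
[{"x":11.7,"y":-26,"z":0.1,"roll":4.5},{"x":9.6,"y":-26.8,"z":0.1,"roll":4.5},{"x":7.5,"y":-27.5,"z":0.1,"roll":4.5},{"x":5.3,"y":-28,"z":0.1,"roll":4.5},{"x":3.1,"y":-28.3,"z":0.1,"roll":4.5}]
[{"x":0.9,"y":-28.5,"z":0.1,"roll":4.5},{"x":-1.4,"y":-28.4,"z":0.2,"roll":4.5},{"x":-3.6,"y":-28.3,"z":0.1,"roll":4.5},{"x":-5.8,"y":-27.9,"z":0.2,"roll":4.6},{"x":-8,"y":-27.3,"z":0.1,"roll":4.5}]
[{"x":-10.2,"y":-26.6,"z":0.2,"roll":4.6},{"x":-12.3,"y":-25.7,"z":0.1,"roll":4.5},{"x":-14.2,"y":-24.7,"z":0.2,"roll":4.6},{"x":-16.2,"y":-23.4,"z":0.1,"roll":4.5}]
```

View pics/w5.png

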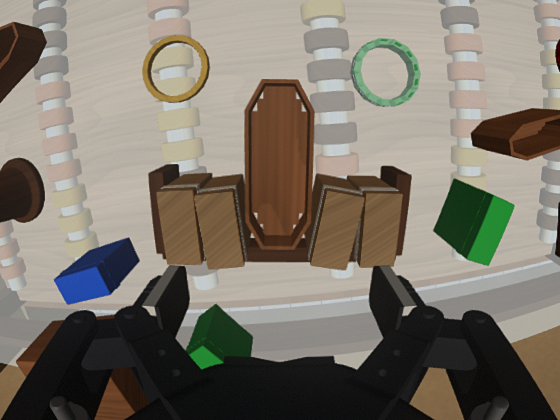

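w5 shows the large box in the rack between cartons b and c, which are slightly yawed but upright. Its rim spans u 246–313 and v 80–248, and the far end is at the rail.

servo_tool([
  {"grip": 0,"x": 11.5,"y": -26,"z": 0,"roll": 4.5},
  {"grip": 0,"x": 9.5,"y": -27,"z": 0,"roll": 4.5},
  {"grip": 0,"x": 7.5,"y": -27.5,"z": 0,"roll": 4.5},
  {"grip": 0,"x": 5.5,"y": -28,"z": 0,"roll": 4.5},
  {"grip": 0,"x": 3,"y": -28.5,"z": 0,"roll": 4.5},
])

```text
clock: 11.32
tcp_pos: [0.5682, -0.0943, 0.2012]
orientation: [-0.002, 0.245, 0.97, 0.0]
wrist_force: [0.5, -0.1, -0.4]
finger_gap: 0.0852
grip_force: 0.0
```

servo_tool([
  {"grip": 0,"x": 1,"y": -28.5,"z": 0,"roll": 4.5},
  {"grip": 0,"x": -1.5,"y": -28.5,"z": 0,"roll": 4.5},
  {"grip": 0,"x": -3.5,"y": -28.5,"z": 0,"roll": 4.5},
  {"grip": 0,"x": -6,"y": -28,"z": 0,"roll": 4.5},
  {"grip": 0,"x": -8,"y": -27.5,"z": 0,"roll": 4.5},
])

```text
clock: 11.73
tcp_pos: [0.4971, -0.2179, 0.2014]
orientation: [-0.002, 0.429, 0.903, 0.0]
wrist_force: [0.0, -0.4, -0.0]
finger_gap: 0.0851
grip_force: 0.0
```

servo_tool([
  {"grip": 0,"x": -10,"y": -26.5,"z": 0,"roll": 4.5},
  {"grip": 0,"x": -12.5,"y": -25.5,"z": 0,"roll": 4.5},
  {"grip": 0,"x": -14,"y": -24.5,"z": 0,"roll": 4.5},
  {"grip": 0,"x": -16,"y": -23.5,"z": 0,"roll": 4.5},
  {"grip": 0,"x": 0,"y": 0,"z": 0,"roll": 0},
])

```text
clock: 12.15
tcp_pos: [0.4402, -0.3189, 0.2013]
orientation: [-0.001, 0.567, 0.824, -0.001]
wrist_force: [0.5, -0.6, -0.4]
finger_gap: 0.0855
grip_force: 0.0
```

servo_tool([
  {"grip": 0,"x": 0,"y": 0,"z": 0,"roll": 0},
  {"grip": 0,"x": 0,"y": 0,"z": 0,"roll": 0},
])

```text
clock: 12.32
tcp_pos: [0.4427, -0.3154, 0.2018]
orientation: [-0.001, 0.564, 0.826, 0.0]
wrist_force: [-0.8, -0.6, -0.2]
finger_gap: 0.0855
grip_force: 0.0
```

```bash
python3 - <<'E'
from h import *
s,im=load("w5")
C=lambda p,z:np.round(cast("wrist",p,z,s)*1000,1)
q=C([(262,80),(298,80),(313,110),(313,215),(298,248),(262,248),(246,215),(246,110)],.036);print(q.mean(0),rect(q/1000))
d=q.mean(0)-[701,26.2];print("rack frame",d@[.995,-.098],d@[.098,.995])
s,im=look("w6")
for c in blobs(im,(0,90,20),(20,255,140),3000):
    u=c[:,0].astype(float);print(np.round(u.mean(0)),cv2.contourArea(c),rect(cast("wrist",u,.056,s)))
E
python3 plan.py
```

```text
[615.5125  33.725 ] [617.3  33.4 167.6  67.1  -5.7]
rack frame -85.79751250000007 -0.8904000000000118
[424. 263.] 6434.5 [ 626.1 -337.1  187.8   75.5  -28.8]
[544. 308.] 6600.0 [ 972.4 -424.7  612.5  121.4  -37.6]
[275. 192.] 7835.5 [ 439.8 -315.9  151.1   51.4  -67.9]
[526.  53.] 5447.5 [624.9 -52.7 159.9 126.7 -74.2]
at [ 443.1 -315.2  202. ] th 111.4 tilt [-0.001  0.002] t 12.37 gap 0.0858
```

View pics/w6.png

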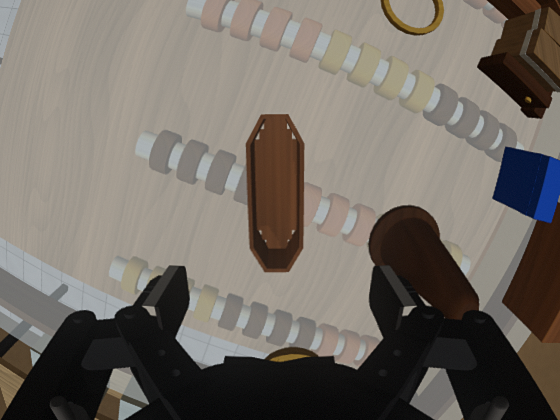

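w6 shows the middle box at (275,192), clear of the cone at (405,235).

```bash
python3 plan.py 428.6 -288.1 60 112 6
```

```text
at [ 443.1 -315.2  202. ] th 111.4 tilt [-0.001  0.002] t 12.37 gap 0.0858
-> 428.6 -288.1 60.0 112.0
[{"x":5.1,"y":-0.6,"z":23.7,"roll":-0.1},{"x":5.1,"y":-0.6,"z":23.7,"roll":-0.1},{"x":5.1,"y":-0.6,"z":23.7,"roll":-0.1},{"x":5.1,"y":-0.6,"z":23.6,"roll":-0.1},{"x":5.1,"y":-0.6,"z":23.7,"roll":-0.1}]
[{"x":5.1,"y":-0.5,"z":23.6,"roll":-0.1}]
```

servo_tool([
  {"grip": 0,"x": 6,"y": -0.6,"z": 26,"roll": -0.1},
  {"grip": 0,"x": 6,"y": -0.6,"z": 26,"roll": -0.1},
  {"grip": 0,"x": 6,"y": -0.6,"z": 26,"roll": -0.1},
  {"grip": 0,"x": 6,"y": -0.6,"z": 26,"roll": -0.1},
  {"grip": 0,"x": 6.5,"y": -1,"z": 26,"roll": -0.2},
])

```text
clock: 12.78
tcp_pos: [0.4296, -0.2877, 0.0716]
orientation: [-0.0, 0.558, 0.83, 0.0]
wrist_force: [0.2, -1.4, -0.4]
finger_gap: 0.0856
grip_force: 0.0
```

servo_tool([
  {"grip": 0,"x": 0,"y": 0,"z": 15,"roll": 0},
  {"grip": 0,"x": 0,"y": 0,"z": 14,"roll": 0},
  {"grip": 0,"x": 0,"y": 0,"z": 10,"roll": 0},
  {"grip": 0,"x": 0,"y": 0,"z": 0,"roll": 0},
  {"grip": 1,"x": 0,"y": 0,"z": 0,"roll": 0},
])

```text
clock: 13.2
tcp_pos: [0.4294, -0.2886, 0.0335]
orientation: [-0.001, 0.559, 0.829, 0.0]
wrist_force: [0.2, -1.3, 0.1]
finger_gap: 0.0754
grip_force: 0.0
```

servo_tool([
  {"grip": 1,"x": 0,"y": 0,"z": 0,"roll": 0},
  {"grip": 1,"x": 0,"y": 0,"z": 0,"roll": 0},
  {"grip": 1,"x": 0,"y": 0,"z": 0,"roll": 0},
  {"grip": 1,"x": 0,"y": 0,"z": 0,"roll": 0},
  {"grip": 1,"x": 0,"y": 0,"z": 0,"roll": 0},
])

```text
clock: 13.62
tcp_pos: [0.4302, -0.2903, 0.0351]
orientation: [0.001, 0.56, 0.829, -0.0]
wrist_force: [0.4, 1.3, 6.0]
finger_gap: 0.0506
grip_force: 64.5
```

servo_tool([
  {"grip": 1,"x": 0,"y": 0,"z": -10,"roll": 0},
  {"grip": 1,"x": 0,"y": 0,"z": -25,"roll": 0},
  {"grip": 1,"x": 0,"y": 0,"z": -35,"roll": 0},
  {"grip": 1,"x": 0,"y": 0,"z": -35,"roll": 0},
  {"grip": 1,"x": 0,"y": 0,"z": -25,"roll": 0},
])

```text
clock: 14.03
tcp_pos: [0.4296, -0.2899, 0.1671]
orientation: [0.001, 0.56, 0.829, -0.0]
wrist_force: [0.8, -0.4, -1.9]
finger_gap: 0.0505
grip_force: 63.5
```

```bash
python3 - <<'E'
from h import *
s,im=look("w7")
E
python3 plan.py 500 44 160 174.3 16
```

```text
at [ 431.5 -291.7  171.6] th 111.9 tilt [ 0.007 -0.006] t 14.08 gap 0.0504
-> 500.0 44.0 160.0 174.3
[{"x":17.9,"y":11.8,"z":0.7,"roll":-3.9},{"x":17,"y":13,"z":0.7,"roll":-3.9},{"x":16.1,"y":14.1,"z":0.7,"roll":-3.9},{"x":15.1,"y":15.2,"z":0.7,"roll":-3.9},{"x":14,"y":16.2,"z":0.7,"roll":-3.9}]
[{"x":12.9,"y":17.1,"z":0.7,"roll":-3.9},{"x":11.7,"y":17.9,"z":0.7,"roll":-3.9},{"x":10.5,"y":18.7,"z":0.7,"roll":-3.9},{"x":9.2,"y":19.3,"z":0.8,"roll":-3.9},{"x":7.8,"y":19.9,"z":0.7,"roll":-3.9}]
[{"x":6.4,"y":20.4,"z":0.8,"roll":-3.9},{"x":5,"y":20.8,"z":0.7,"roll":-3.9},{"x":3.6,"y":21.1,"z":0.8,"roll":-3.9},{"x":2.2,"y":21.3,"z":0.7,"roll":-3.9},{"x":0.7,"y":21.4,"z":0.8,"roll":-3.9}]
[{"x":-0.7,"y":21.5,"z":0.7,"roll":-3.9}]
```

View pics/w7.png

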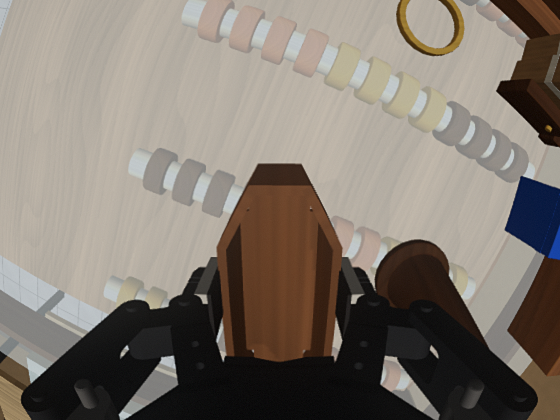

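w7 shows the middle box gripped squarely; its rear rim is at about v=185, u 256–304. The viewing budget is now used up, so the rest goes by numbers.

Run:
```python
from h import *
s,im=load("w7")
q=s["orientation"];M=R.from_quat([q[1],q[2],q[3],q[0]]).as_matrix()
p=cast("wrist",[(257,185),(304,185),(258,164),(302,164)],.193,s)*1000
d=p-s["tcp_pos"][:2]*1000;print((d@M[:2,0]).round(1),(d@M[:2,1]).round(1))
g=cv2.cvtColor(im,cv2.COLOR_RGB2HSV)[:,:,2];print(g[150:215:2,280])
```

```text
[49.1 49.1 56.9 56.9] [-7.5  9.8 -7.   8.9]
[187 185 187 190 188 188 190  64  57  59  58  59  58  60  59  56  59  57
 112 107 108 109 109 109 107 111 108 107 110 109 111 109 109]
```

servo_tool([
  {"grip": 1,"x": 18,"y": 12,"z": 0,"roll": -3.9},
  {"grip": 1,"x": 17,"y": 13,"z": 0,"roll": -3.9},
  {"grip": 1,"x": 16,"y": 14,"z": 0,"roll": -3.9},
  {"grip": 1,"x": 15,"y": 15,"z": 0,"roll": -3.9},
  {"grip": 1,"x": 14,"y": 16,"z": 0,"roll": -3.9},
])

```text
clock: 14.5
tcp_pos: [0.4503, -0.1839, 0.1639]
orientation: [-0.0, 0.41, 0.912, 0.0]
wrist_force: [-0.1, -0.3, -2.6]
finger_gap: 0.0506
grip_force: 63.5
```

servo_tool([
  {"grip": 1,"x": 13,"y": 17,"z": 0,"roll": -3.9},
  {"grip": 1,"x": 12,"y": 18,"z": 0,"roll": -3.9},
  {"grip": 1,"x": 10.5,"y": 18.5,"z": 0,"roll": -3.9},
  {"grip": 1,"x": 9,"y": 19.5,"z": 0,"roll": -3.9},
  {"grip": 1,"x": 8,"y": 20,"z": 0,"roll": -3.9},
])

```text
clock: 14.92
tcp_pos: [0.4714, -0.0787, 0.1639]
orientation: [-0.0, 0.249, 0.968, 0.0]
wrist_force: [0.8, -0.2, -2.2]
finger_gap: 0.0508
grip_force: 63.5
```

servo_tool([
  {"grip": 1,"x": 6.5,"y": 20.5,"z": 0,"roll": -3.9},
  {"grip": 1,"x": 5,"y": 21,"z": 0,"roll": -3.9},
  {"grip": 1,"x": 3.5,"y": 21,"z": 0,"roll": -3.9},
  {"grip": 1,"x": 2,"y": 21.5,"z": 0,"roll": -3.9},
  {"grip": 1,"x": 0.5,"y": 21.5,"z": 0,"roll": -3.9},
])

```text
clock: 15.33
tcp_pos: [0.4934, 0.0265, 0.1639]
orientation: [-0.0, 0.082, 0.997, 0.0]
wrist_force: [0.1, -0.2, -2.0]
finger_gap: 0.0508
grip_force: 63.5
```

servo_tool([
  {"grip": 1,"x": -0.5,"y": 21.5,"z": 0,"roll": -3.9},
  {"grip": 1,"x": 0,"y": 0,"z": 0,"roll": 0},
  {"grip": 1,"x": 0,"y": 0,"z": 0,"roll": 0},
  {"grip": 1,"x": 0,"y": 0,"z": 0,"roll": 0},
])

```text
clock: 15.67
tcp_pos: [0.4974, 0.0463, 0.1637]
orientation: [-0.0, 0.05, 0.999, -0.0]
wrist_force: [-0.0, 0.6, -2.8]
finger_gap: 0.0505
grip_force: 63.6
```

```bash
python3 plan.py 587 35.5 130 174.3 6
```

```text
at [497.4  46.3 163.7] th 174.3 tilt [-0.001 -0.   ] t 15.67 gap 0.0505
-> 587.0 35.5 130.0 174.3
[{"x":-15,"y":-0.3,"z":5.6},{"x":-15,"y":-0.3,"z":5.6},{"x":-15.1,"y":-0.3,"z":5.6},{"x":-15,"y":-0.3,"z":5.6},{"x":-15.1,"y":-0.3,"z":5.7}]
[{"x":-15,"y":-0.4,"z":5.6}]
```

```bash
python3 - <<'E'
from h import *
s,im=look("w8")
q=s["orientation"];M=R.from_quat([q[1],q[2],q[3],q[0]]).as_matrix()
g=cv2.cvtColor(im,cv2.COLOR_RGB2HSV)[:,:,2];print(g[150:215:2,280])
for v in(164,185):
    p=cast("wrist",[(280,v)],s["tcp_pos"][2]+.021,s)*1000;print(v,(p-s["tcp_pos"][:2]*1000)@M[:2,:2])
E
python3 plan.py 589.5 34.8 164 174.3 5
```

```text
[170 176 175 174 173 176 182  71  64  66  67  67  68  68  67  67  66  67
 103 102 102 102 102 104 103 102 103 103 102 102 104 104 103]
164 [[55.44028089  0.93737395]]
185 [[47.30726908  0.94482648]]
at [497.4  46.  163.7] th 174.3 tilt [-0. -0.] t 15.72 gap 0.0506
-> 589.5 34.8 164.0 174.3
[{"x":-18.5,"y":-0.4,"z":-0.1},{"x":-18.6,"y":-0.4},{"x":-18.5,"y":-0.4,"z":-0.1},{"x":-18.6,"y":-0.4},{"x":-18.5,"y":-0.4,"z":-0.1}]
```

servo_tool([
  {"grip": 1,"x": -18.5,"y": -0.4,"z": 0,"roll": 0},
  {"grip": 1,"x": -18.5,"y": -0.4,"z": 0,"roll": 0},
  {"grip": 1,"x": -18.5,"y": -0.4,"z": 0,"roll": 0},
  {"grip": 1,"x": -18.5,"y": -0.4,"z": 0,"roll": 0},
  {"grip": 1,"x": -18,"y": -0.4,"z": 0,"roll": 0},
])

```text
clock: 16.13
tcp_pos: [0.5898, 0.034, 0.1637]
orientation: [-0.0, 0.051, 0.999, -0.0]
wrist_force: [0.3, 0.0, -2.2]
finger_gap: 0.0506
grip_force: 63.6
```

servo_tool([
  {"grip": 1,"x": 0,"y": 0,"z": 20,"roll": 0},
  {"grip": 1,"x": 0,"y": 0,"z": 30,"roll": 0},
  {"grip": 1,"x": 0,"y": 0,"z": 25,"roll": 0},
  {"grip": 1,"x": 0,"y": 0,"z": 10,"roll": 0},
  {"grip": 1,"x": 0,"y": 0,"z": 0,"roll": 0},
])

```text
clock: 16.55
tcp_pos: [0.5865, 0.0347, 0.0757]
orientation: [-0.003, 0.05, 0.999, 0.0]
wrist_force: [-0.4, 0.1, -2.3]
finger_gap: 0.0507
grip_force: 63.6
```

servo_tool([
  {"grip": 1,"x": 0,"y": 0,"z": 0,"roll": 0},
  {"grip": 1,"x": 0,"y": 0,"z": 0,"roll": 0},
])

```text
clock: 16.72
tcp_pos: [0.5903, 0.035, 0.0805]
orientation: [0.001, 0.05, 0.999, -0.0]
wrist_force: [0.3, -0.4, -0.5]
finger_gap: 0.0506
grip_force: 63.6
```

```bash
python3 plan.py 589 34.8 55 174.3 3
```

```text
at [590.3  35.   80.5] th 174.3 tilt [ 0.003 -0.   ] t 16.72 gap 0.0506
-> 589.0 34.8 55.0 174.3
[{"x":0.4,"y":-0.1,"z":8.5},{"x":0.5,"y":-0.1,"z":8.5},{"x":0.4,"y":-0.2,"z":8.5}]
```

servo_tool([
  {"grip": 1,"x": 1,"y": 0,"z": 5,"roll": 0},
  {"grip": 1,"x": 0,"y": 0,"z": 6,"roll": 0},
  {"grip": 1,"x": 0,"y": 0,"z": 6,"roll": 0},
  {"grip": 1,"x": 0,"y": 0,"z": 5,"roll": 0},
  {"grip": 1,"x": 0,"y": 0,"z": 3,"roll": 0},
])

```text
clock: 17.13
tcp_pos: [0.5876, 0.0357, 0.0529]
orientation: [-0.0, 0.049, 0.999, 0.0]
wrist_force: [0.0, 0.5, -2.2]
finger_gap: 0.0508
grip_force: 63.6
```

servo_tool([
  {"grip": 1,"x": 0,"y": 0,"z": 3,"roll": 0},
  {"grip": 1,"x": 0,"y": 0,"z": 3,"roll": 0},
  {"grip": 1,"x": 0,"y": 0,"z": 2,"roll": 0},
  {"grip": 1,"x": 0,"y": 0,"z": 0,"roll": 0},
  {"grip": 1,"x": 0,"y": 0,"z": 0,"roll": 0},
])

```text
clock: 17.55
tcp_pos: [0.5881, 0.0356, 0.0457]
orientation: [-0.0, 0.049, 0.999, 0.0]
wrist_force: [-0.7, -0.7, -1.8]
finger_gap: 0.0503
grip_force: 63.6
```

servo_tool([
  {"grip": 1,"x": 0,"y": 0,"z": 2,"roll": 0},
  {"grip": 1,"x": 0,"y": 0,"z": 2,"roll": 0},
  {"grip": 1,"x": 0,"y": 0,"z": 1.5,"roll": 0},
  {"grip": 1,"x": 0,"y": 0,"z": 0,"roll": 0},
  {"grip": 1,"x": 0,"y": 0,"z": 0,"roll": 0},
])

```text
clock: 17.97
tcp_pos: [0.5883, 0.0356, 0.0404]
orientation: [0.0, 0.049, 0.999, 0.0]
wrist_force: [-0.4, -0.4, -1.2]
finger_gap: 0.0507
grip_force: 63.7
```

servo_tool([
  {"grip": 0.3,"x": 0,"y": 0,"z": 0,"roll": 0},
  {"grip": 0.2,"x": 0,"y": 0,"z": 0,"roll": 0},
  {"grip": 0,"x": 0,"y": 0,"z": 0,"roll": 0},
  {"grip": 0,"x": 0,"y": 0,"z": 0,"roll": 0},
  {"grip": 0,"x": 0,"y": 0,"z": 0,"roll": 0},
])

```text
clock: 18.38
tcp_pos: [0.5883, 0.0356, 0.0404]
orientation: [0.0, 0.049, 0.999, 0.0]
wrist_force: [-0.1, 0.1, -0.1]
finger_gap: 0.0853
grip_force: 0.0
```

servo_tool([
  {"grip": 0,"x": 0,"y": 0,"z": -10,"roll": 0},
  {"grip": 0,"x": 0,"y": 0,"z": -30,"roll": 0},
  {"grip": 0,"x": 0,"y": 0,"z": -40,"roll": 0},
  {"grip": 0,"x": 0,"y": 0,"z": -40,"roll": 0},
  {"grip": 0,"x": -30,"y": 0,"z": -30,"roll": 0},
])

```text
clock: 18.8
tcp_pos: [0.6135, 0.0336, 0.1941]
orientation: [-0.001, 0.049, 0.999, 0.0]
wrist_force: [1.7, -0.3, 0.3]
finger_gap: 0.0853
grip_force: 0.0
```

servo_tool([
  {"grip": 0,"x": -25,"y": 0,"z": 0,"roll": 0},
  {"grip": 0,"x": 0,"y": 0,"z": 0,"roll": 0},
  {"grip": 0,"x": 0,"y": 0,"z": 0,"roll": 0},
  {"grip": 0,"x": 0,"y": 0,"z": 0,"roll": 0},
])

```text
clock: 19.13
tcp_pos: [0.6415, 0.0303, 0.1894]
orientation: [-0.001, 0.049, 0.999, 0.0]
wrist_force: [-0.4, -0.7, -0.4]
finger_gap: 0.0853
grip_force: 0.0
```

```bash
python3 - <<'E'
from h import *
s,im=look("w9")
hsv=cv2.cvtColor(im,cv2.COLOR_RGB2HSV)
print(hsv[40:300:4,280,2]);print("tcp",s["tcp_pos"])
for v in (120,160): print(v,hsv[v,200:360:2,2])
E
python3 plan.py 590 332 200 102 12
```

```text
[191 193 188 189 189 186 192 190 192 195 117 117  67  72 114 117 114 115
 115 115 116 114 115 115 115 115 112 114 113 115 116 114 113 111 111 112
 108 109 109 106 106 106 104 103 103 101 108 107 100  70  73  72  74  93
  89  67  64 162 185 186 188 181 193 191 188]
tcp [0.64152833 0.03032632 0.1894248 ]
120 [188 187 186 187 187 189 189 188 189 189 191 192 192 190 190 191 191 190
 190 190 193 139 108  79  98 105  78  45  52 110 106 108 107 103 109 109
 111 111 108 111 116 118 111 112 114 109 107 108 117 108 104  51  50  92
 103 105 106 104 190 190 176 191 200 208 209 209 206 208 210 209 211 208
 205 205 193 189 190 191 188 187]
160 [188 187 186 187 188 189 189 189 188 185 184 186 184 183 186 186 186 184
 184 186 187 138 105  89  82 105  87  41  61 108 105 105 104 102 103 107
 106 104 105 108 116 114 108 110 111 108 107 114 121 119 113  49  50 105
 102 106 103 178 166 179 189 189 195 193 193 193 191 193 193 193 194 195
 192 193 192 192 193 195 194 185]
at [641.1  30.4 189.2] th 174.3 tilt [-0.002  0.   ] t 19.18 gap 0.0852
-> 590.0 332.0 200.0 102.0
[{"x":6.7,"y":24.6,"z":-0.9,"roll":6},{"x":9.3,"y":23.8,"z":-0.9,"roll":6},{"x":11.7,"y":22.7,"z":-0.9,"roll":6},{"x":14,"y":21.3,"z":-0.9,"roll":6},{"x":16.1,"y":19.7,"z":-0.9,"roll":6}]
[{"x":18.1,"y":17.9,"z":-0.9,"roll":6},{"x":19.9,"y":15.9,"z":-0.9,"roll":6.1},{"x":21.5,"y":13.8,"z":-0.9,"roll":6},{"x":22.8,"y":11.4,"z":-0.9,"roll":6.1},{"x":23.9,"y":8.9,"z":-0.9,"roll":6}]
[{"x":24.6,"y":6.4,"z":-0.9,"roll":6.1},{"x":25.2,"y":3.8,"z":-0.9,"roll":6}]
```

servo_tool([
  {"grip": 0,"x": 6.5,"y": 24.5,"z": -1,"roll": 6},
  {"grip": 0,"x": 9.5,"y": 24,"z": -1,"roll": 6},
  {"grip": 0,"x": 11.5,"y": 22.5,"z": -1,"roll": 6},
  {"grip": 0,"x": 14,"y": 21.5,"z": -1,"roll": 6},
  {"grip": 0,"x": 16,"y": 19.5,"z": -1,"roll": 6},
])

```text
clock: 19.6
tcp_pos: [0.6195, 0.1568, 0.1944]
orientation: [-0.001, 0.309, 0.951, -0.0]
wrist_force: [-0.4, 0.0, -0.4]
finger_gap: 0.0856
grip_force: 0.0
```

servo_tool([
  {"grip": 0,"x": 18,"y": 18,"z": -1,"roll": 6},
  {"grip": 0,"x": 20,"y": 16,"z": -1,"roll": 6},
  {"grip": 0,"x": 21.5,"y": 14,"z": -1,"roll": 6},
  {"grip": 0,"x": 23,"y": 11.5,"z": -1,"roll": 6},
  {"grip": 0,"x": 24,"y": 9,"z": -1,"roll": 6},
])

```text
clock: 20.02
tcp_pos: [0.5982, 0.283, 0.1994]
orientation: [-0.001, 0.544, 0.839, -0.001]
wrist_force: [-0.2, 1.1, -0.2]
finger_gap: 0.0852
grip_force: 0.0
```

servo_tool([
  {"grip": 0,"x": 24.5,"y": 6.5,"z": -1,"roll": 6},
  {"grip": 0,"x": 25,"y": 4,"z": -1,"roll": 6},
  {"grip": 0,"x": 0,"y": 0,"z": 0,"roll": 0},
  {"grip": 0,"x": 0,"y": 0,"z": 0,"roll": 0},
  {"grip": 0,"x": 0,"y": 0,"z": 0,"roll": 0},
])

```text
clock: 20.43
tcp_pos: [0.5908, 0.3317, 0.2014]
orientation: [-0.0, 0.626, 0.78, -0.001]
wrist_force: [-0.7, 0.8, -0.3]
finger_gap: 0.0853
grip_force: 0.0
```

```bash
python3 - <<'E'
from h import *
s,im=load("w9")
C=lambda p,z:np.round(cast("wrist",p,z,s)*1000,1)
q=C([(280,94),(280,258)],.061);print("mid ends",q,np.linalg.norm(q[1]-q[0]),q.mean(0));print("large rear",C([(280,79)],.036))
s,im=look("w10")
for c in blobs(im,(0,90,20),(20,255,140),3000):
    u=c[:,0].astype(float);print(np.round(u.mean(0)),cv2.contourArea(c),rect(cast("wrist",u,.076,s)))
    if abs(u.mean(0)[0]-280)<60 and u[:,1].max()<360: print(cv2.approxPolyDP(c,3,True)[:,0].tolist())
E
python3 plan.py
```

```text
mid ends [[549.5  40.9]
 [693.9  26.8]] 145.0867671429755 [621.7   33.85]
large rear [[534.1  42.5]]
[279. 200.] 5696.0 [592.1 330.3 134.7  37.3 -78.2]
[[272, 126], [258, 153], [259, 254], [271, 275], [287, 275], [299, 254], [302, 154], [288, 126]]
[544. 270.] 9177.5 [1023.9  190.1  663.4  156.5  -49.2]
[467.  66.] 13193.0 [729.9 514.2 145.  141.1 -80.6]
[201.  41.] 4903.5 [496.9 454.5  74.8  65.4 -54.5]
at [591.2 331.2 201.5] th 102.4 tilt [-0.001 -0.001] t 20.48 gap 0.0856
```

```bash
python3 plan.py 586.4 357.7 55 101.8 6
```

```text
at [591.2 331.2 201.5] th 102.4 tilt [-0.001 -0.001] t 20.48 gap 0.0856
-> 586.4 357.7 55.0 101.8
[{"x":4.5,"y":0.2,"z":24.4,"roll":0.1},{"x":4.5,"y":0.1,"z":24.4,"roll":0.1},{"x":4.5,"y":0.1,"z":24.4,"roll":0.1},{"x":4.5,"y":0.2,"z":24.4,"roll":0.1},{"x":4.5,"y":0.1,"z":24.4,"roll":0.1}]
[{"x":4.4,"y":0.1,"z":24.5,"roll":0.1}]
```

servo_tool([
  {"grip": 0,"x": 5.5,"y": 0,"z": 22,"roll": 0.1},
  {"grip": 0,"x": 5.5,"y": 0.5,"z": 22,"roll": 0.1},
  {"grip": 0,"x": 5.5,"y": 0,"z": 22,"roll": 0.1},
  {"grip": 0,"x": 5.5,"y": 0.5,"z": 22,"roll": 0.1},
  {"grip": 0,"x": 5,"y": 0,"z": 22,"roll": 0.2},
])

```text
clock: 20.9
tcp_pos: [0.5873, 0.3573, 0.0909]
orientation: [0.0, 0.632, 0.775, -0.0]
wrist_force: [-0.2, -0.5, -0.8]
finger_gap: 0.0856
grip_force: 0.0
```

servo_tool([
  {"grip": 0,"x": 0,"y": 0,"z": 17,"roll": 0},
  {"grip": 0,"x": 0,"y": 0,"z": 13,"roll": 0},
  {"grip": 0,"x": 0,"y": 0,"z": 6,"roll": 0},
  {"grip": 0,"x": 0,"y": 0,"z": 0,"roll": 0},
  {"grip": 1,"x": 0,"y": 0,"z": 0,"roll": 0},
])

```text
clock: 21.32
tcp_pos: [0.5873, 0.3578, 0.0561]
orientation: [-0.0, 0.631, 0.775, -0.0]
wrist_force: [-0.1, 0.2, 0.8]
finger_gap: 0.0752
grip_force: 0.0
```

servo_tool([
  {"grip": 1,"x": 0,"y": 0,"z": 0,"roll": 0},
  {"grip": 1,"x": 0,"y": 0,"z": 0,"roll": 0},
  {"grip": 1,"x": 0,"y": 0,"z": 0,"roll": 0},
  {"grip": 1,"x": 0,"y": 0,"z": 0,"roll": 0},
  {"grip": 1,"x": 0,"y": 0,"z": 0,"roll": 0},
])

```text
clock: 21.73
tcp_pos: [0.5875, 0.359, 0.0573]
orientation: [0.0, 0.631, 0.776, 0.001]
wrist_force: [-1.5, 0.2, 6.1]
finger_gap: 0.0368
grip_force: 60.6
```

```bash
python3 plan.py
```

```text
at [587.5 359.   57.3] th 101.7 tilt [0.002 0.001] t 21.73 gap 0.0368
```

servo_tool([
  {"grip": 1,"x": 0,"y": 0,"z": -10,"roll": 0},
  {"grip": 1,"x": 0,"y": 0,"z": -25,"roll": 0},
  {"grip": 1,"x": 0,"y": 0,"z": -35,"roll": 0},
  {"grip": 1,"x": 0,"y": 0,"z": -35,"roll": 0},
  {"grip": 1,"x": 0,"y": 0,"z": -25,"roll": 0},
])

```text
clock: 22.15
tcp_pos: [0.5874, 0.359, 0.1892]
orientation: [0.001, 0.631, 0.776, 0.001]
wrist_force: [1.3, 0.3, -1.2]
finger_gap: 0.0364
grip_force: 60.5
```

servo_tool([
  {"grip": 1,"x": 0,"y": 0,"z": 0,"roll": 0},
  {"grip": 1,"x": 0,"y": 0,"z": 0,"roll": 0},
  {"grip": 1,"x": 0,"y": 0,"z": 0,"roll": 0},
])

```text
clock: 22.4
tcp_pos: [0.5865, 0.3585, 0.1848]
orientation: [-0.0, 0.631, 0.776, -0.001]
wrist_force: [-0.8, -0.3, -2.5]
finger_gap: 0.0365
grip_force: 60.6
```

```bash
python3 - <<'E'
from h import *
s,im=look("w11")
q=s["orientation"];M=R.from_quat([q[1],q[2],q[3],q[0]]).as_matrix()
g=cv2.cvtColor(im,cv2.COLOR_RGB2HSV)[:,:,2];print(g[140:230:2,280])
for v in range(160,210,10):
    p=cast("wrist",[(280,v)],s["tcp_pos"][2]+.020,s)*1000;print(v,((p-s["tcp_pos"][:2]*1000)@M[:2,:2]).round(1))
E
python3 plan.py 500 43.5 187 174.3 16
```

```text
[182 178 178 176 177 168 185 193 198 192 179 173 175 178 181 183 185 187
  54  54  55  54  56  56  55  57  57  58  56  56  54  56  55  54  54  70
 107 106 110 106 110 111 110 110 110]
160 [[57.5  0.9]]
170 [[53.7  0.9]]
180 [[49.8  1. ]]
190 [[45.8  1. ]]
200 [[41.8  1. ]]
at [586.  358.3 183.8] th 101.7 tilt [-0.003 -0.001] t 22.45 gap 0.0368
-> 500.0 43.5 187.0 174.3
[{"x":-18.2,"y":-9.3,"z":-0.2,"roll":-4.5},{"x":-17.4,"y":-10.7,"z":-0.2,"roll":-4.5},{"x":-16.5,"y":-12,"z":-0.2,"roll":-4.5},{"x":-15.5,"y":-13.2,"z":-0.2,"roll":-4.5},{"x":-14.4,"y":-14.4,"z":-0.2,"roll":-4.5}]
[{"x":-13.2,"y":-15.5,"z":-0.2,"roll":-4.6},{"x":-12,"y":-16.5,"z":-0.2,"roll":-4.5},{"x":-10.6,"y":-17.4,"z":-0.2,"roll":-4.6},{"x":-9.2,"y":-18.2,"z":-0.2,"roll":-4.5},{"x":-7.7,"y":-18.9,"z":-0.2,"roll":-4.6}]
[{"x":-6.2,"y":-19.4,"z":-0.2,"roll":-4.5},{"x":-4.6,"y":-19.9,"z":-0.2,"roll":-4.6},{"x":-3,"y":-20.2,"z":-0.2,"roll":-4.5},{"x":-1.5,"y":-20.3,"z":-0.2,"roll":-4.6},{"x":0.2,"y":-20.4,"z":-0.2,"roll":-4.5}]
[{"x":1.8,"y":-20.4,"z":-0.2,"roll":-4.6}]
```

```bash
python3 plan.py 587 35.7 184 174.3 15
```

```text
at [586.  358.3 183.8] th 101.7 tilt [-0.003 -0.001] t 22.45 gap 0.0368
-> 587.0 35.7 184.0 174.3
[{"x":-21.1,"y":-4.3,"roll":-4.8},{"x":-20.6,"y":-6.1,"roll":-4.8},{"x":-20.1,"y":-7.8,"roll":-4.8},{"x":-19.3,"y":-9.4,"roll":-4.8},{"x":-18.5,"y":-11,"roll":-4.9}]
[{"x":-17.5,"y":-12.5,"roll":-4.8},{"x":-16.4,"y":-14,"roll":-4.9},{"x":-15.1,"y":-15.3,"roll":-4.8},{"x":-13.8,"y":-16.5,"roll":-4.9},{"x":-12.3,"y":-17.6,"roll":-4.8}]
[{"x":-10.8,"y":-18.6,"roll":-4.9},{"x":-9.2,"y":-19.4,"roll":-4.8},{"x":-7.5,"y":-20.2,"z":-0.1,"roll":-4.9},{"x":-5.7,"y":-20.7,"roll":-4.8},{"x":-4,"y":-21.1,"z":-0.1,"roll":-4.9}]
```

servo_tool([
  {"grip": 1,"x": -21,"y": -4.5,"z": 0,"roll": -4.8},
  {"grip": 1,"x": -20.5,"y": -6,"z": 0,"roll": -4.8},
  {"grip": 1,"x": -20,"y": -8,"z": 0,"roll": -4.8},
  {"grip": 1,"x": -19.5,"y": -9.5,"z": 0,"roll": -4.8},
  {"grip": 1,"x": -18.5,"y": -11,"z": 0,"roll": -4.9},
])

```text
clock: 22.87
tcp_pos: [0.5854, 0.2498, 0.1831]
orientation: [-0.002, 0.453, 0.891, -0.002]
wrist_force: [0.4, 0.2, -2.7]
finger_gap: 0.0368
grip_force: 60.6
```

servo_tool([
  {"grip": 1,"x": -17.5,"y": -12.5,"z": 0,"roll": -4.8},
  {"grip": 1,"x": -16.5,"y": -14,"z": 0,"roll": -4.9},
  {"grip": 1,"x": -15,"y": -15.5,"z": 0,"roll": -4.8},
  {"grip": 1,"x": -14,"y": -16.5,"z": 0,"roll": -4.9},
  {"grip": 1,"x": -12.5,"y": -17.5,"z": 0,"roll": -4.8},
])

```text
clock: 23.28
tcp_pos: [0.586, 0.142, 0.1833]
orientation: [-0.002, 0.256, 0.967, -0.001]
wrist_force: [0.7, 0.4, -1.3]
finger_gap: 0.0368
grip_force: 60.6
```

servo_tool([
  {"grip": 1,"x": -11,"y": -18.5,"z": 0,"roll": -4.9},
  {"grip": 1,"x": -9,"y": -19.5,"z": 0,"roll": -4.8},
  {"grip": 1,"x": -7.5,"y": -20,"z": 0,"roll": -4.9},
  {"grip": 1,"x": -5.5,"y": -20.5,"z": 0,"roll": -4.8},
  {"grip": 1,"x": -4,"y": -21,"z": 0,"roll": -4.9},
])

```text
clock: 23.7
tcp_pos: [0.5862, 0.0353, 0.1834]
orientation: [-0.002, 0.047, 0.999, 0.0]
wrist_force: [0.3, -0.4, -2.3]
finger_gap: 0.0369
grip_force: 60.6
```

servo_tool([
  {"grip": 1,"x": 0,"y": 0,"z": 0,"roll": 0},
  {"grip": 1,"x": 0,"y": 0,"z": 0,"roll": 0},
  {"grip": 1,"x": 0,"y": 0,"z": 0,"roll": 0},
])

```text
clock: 23.95
tcp_pos: [0.5869, 0.0365, 0.1843]
orientation: [-0.001, 0.05, 0.999, 0.0]
wrist_force: [-0.7, -0.5, -2.3]
finger_gap: 0.0366
grip_force: 60.7
```

```bash
python3 plan.py 587 35.7 130 174.3 5
```

```text
at [586.9  36.5 184.3] th 174.3 tilt [-0.003  0.001] t 23.95 gap 0.0366
-> 587.0 35.7 130.0 174.3
[{"y":-0.2,"z":10.9},{"x":-0.1,"y":-0.2,"z":10.8},{"y":-0.1,"z":10.9},{"x":-0.1,"y":-0.2,"z":10.8},{"y":-0.1,"z":10.9}]
```

servo_tool([
  {"grip": 1,"x": 0,"y": -0.4,"z": 12,"roll": 0},
  {"grip": 1,"x": 0,"y": -0.4,"z": 18,"roll": 0},
  {"grip": 1,"x": 0,"y": 0,"z": 18,"roll": 0},
  {"grip": 1,"x": 0,"y": 0,"z": 10,"roll": 0},
  {"grip": 1,"x": 0,"y": 0,"z": 4,"roll": 0},
])

```text
clock: 24.37
tcp_pos: [0.586, 0.0366, 0.1213]
orientation: [-0.002, 0.049, 0.999, 0.0]
wrist_force: [-0.4, -0.4, -1.9]
finger_gap: 0.0366
grip_force: 60.6
```

servo_tool([
  {"grip": 1,"x": 0,"y": 0,"z": 0,"roll": 0},
  {"grip": 1,"x": 0,"y": 0,"z": 0,"roll": 0},
])

```text
clock: 24.53
tcp_pos: [0.5879, 0.036, 0.124]
orientation: [0.0, 0.049, 0.999, 0.0]
wrist_force: [0.5, 0.5, -1.8]
finger_gap: 0.0366
grip_force: 60.6
```

```bash
python3 plan.py 587 35.7 105 174.3 4
```

```text
at [587.9  36.  124. ] th 174.4 tilt [0. 0.] t 24.53 gap 0.0366
-> 587.0 35.7 105.0 174.3
[{"x":0.2,"y":-0.1,"z":4.8},{"x":0.2,"y":-0.1,"z":4.7},{"x":0.2,"y":-0.1,"z":4.8},{"x":0.3,"z":4.7,"roll":0.1}]
```

servo_tool([
  {"grip": 1,"x": 0.5,"y": -0.2,"z": 4,"roll": 0},
  {"grip": 1,"x": 0,"y": 0,"z": 4,"roll": 0},
  {"grip": 1,"x": 0,"y": 0,"z": 4,"roll": 0},
  {"grip": 1,"x": 0,"y": 0,"z": 4,"roll": 0},
  {"grip": 1,"x": 0,"y": 0,"z": 4,"roll": 0},
])

```text
clock: 24.95
tcp_pos: [0.5872, 0.0353, 0.1034]
orientation: [0.0, 0.049, 0.999, 0.0]
wrist_force: [-0.2, -0.3, -2.2]
finger_gap: 0.0366
grip_force: 60.7
```

servo_tool([
  {"grip": 1,"x": 0,"y": 0,"z": 5,"roll": 0},
  {"grip": 1,"x": 0,"y": 0,"z": 6,"roll": 0},
  {"grip": 1,"x": 0,"y": 0,"z": 6,"roll": 0},
  {"grip": 1,"x": 0,"y": 0,"z": 5,"roll": 0},
  {"grip": 1,"x": 0,"y": 0,"z": 3,"roll": 0},
])

```text
clock: 25.37
tcp_pos: [0.5867, 0.0354, 0.0776]
orientation: [-0.001, 0.049, 0.999, 0.0]
wrist_force: [-0.7, 0.8, -1.2]
finger_gap: 0.0366
grip_force: 60.7
```

servo_tool([
  {"grip": 1,"x": 0,"y": 0,"z": 4,"roll": 0},
  {"grip": 1,"x": 0,"y": 0,"z": 3,"roll": 0},
  {"grip": 1,"x": 0,"y": 0,"z": 1,"roll": 0},
  {"grip": 1,"x": 0,"y": 0,"z": 0,"roll": 0},
  {"grip": 1,"x": 0,"y": 0,"z": 0,"roll": 0},
])

```text
clock: 25.78
tcp_pos: [0.5873, 0.0353, 0.0708]
orientation: [0.0, 0.049, 0.999, 0.0]
wrist_force: [-0.2, -0.3, -1.7]
finger_gap: 0.037
grip_force: 60.7
```

servo_tool([
  {"grip": 1,"x": 0,"y": 0,"z": 1.5,"roll": 0},
  {"grip": 1,"x": 0,"y": 0,"z": 1.5,"roll": 0},
  {"grip": 1,"x": 0,"y": 0,"z": 0.5,"roll": 0},
  {"grip": 1,"x": 0,"y": 0,"z": 0,"roll": 0},
  {"grip": 1,"x": 0,"y": 0,"z": 0,"roll": 0},
])

```text
clock: 26.2
tcp_pos: [0.5873, 0.0353, 0.0674]
orientation: [0.0, 0.049, 0.999, 0.0]
wrist_force: [-0.9, -0.3, -0.1]
finger_gap: 0.0367
grip_force: 60.7
```

servo_tool([
  {"grip": 0.4,"x": 0,"y": 0,"z": 0,"roll": 0},
  {"grip": 0.2,"x": 0,"y": 0,"z": 0,"roll": 0},
  {"grip": 0,"x": 0,"y": 0,"z": 0,"roll": 0},
  {"grip": 0,"x": 0,"y": 0,"z": 0,"roll": 0},
  {"grip": 0,"x": 0,"y": 0,"z": 0,"roll": 0},
])

```text
clock: 26.62
tcp_pos: [0.5874, 0.0353, 0.0674]
orientation: [0.0, 0.049, 0.999, 0.0]
wrist_force: [-0.1, 0.1, -0.6]
finger_gap: 0.0853
grip_force: 0.0
```

servo_tool([
  {"grip": 0,"x": 0,"y": 0,"z": -10,"roll": 0},
  {"grip": 0,"x": 0,"y": 0,"z": -30,"roll": 0},
  {"grip": 0,"x": 0,"y": 0,"z": -40,"roll": 0},
  {"grip": 0,"x": 0,"y": 0,"z": -30,"roll": 0},
  {"grip": 0,"x": -30,"y": 0,"z": -20,"roll": 0},
])

```text
clock: 27.03
tcp_pos: [0.6138, 0.0332, 0.2021]
orientation: [-0.0, 0.049, 0.999, 0.0]
wrist_force: [0.4, -0.3, 0.1]
finger_gap: 0.0858
grip_force: 0.0
```

servo_tool([
  {"grip": 0,"x": -25,"y": 0,"z": 0,"roll": 0},
  {"grip": 0,"x": 0,"y": 0,"z": 0,"roll": 0},
  {"grip": 0,"x": 0,"y": 0,"z": 0,"roll": 0},
  {"grip": 0,"x": 0,"y": 0,"z": 0,"roll": 0},
])

```text
clock: 27.37
tcp_pos: [0.6411, 0.03, 0.1969]
orientation: [-0.001, 0.049, 0.999, 0.0]
wrist_force: [0.0, 0.3, -0.2]
finger_gap: 0.0855
grip_force: 0.0
```

Run:
```python
from h import *
s,im=look("w12");print("tcp",s["tcp_pos"])
g=cv2.cvtColor(im,cv2.COLOR_RGB2HSV)[:,:,2]
print("col280",dict(zip(range(50,300,4),g[50:300:4,280].tolist())))
for v in (120,160): print(v,dict(zip(range(232,330,2),g[v,232:330:2].tolist())))
for v,z in((70,.036),(80,.036),(90,.036),(70,.086),(80,.086),(90,.086),(100,.086),(250,.086),(260,.086),(270,.086),(260,.036)):
    p=cast("wrist",[(280,v)],z,s)*1000;d=p[0]-[701,26.2];print(v,z,p[0].round(1),round(d@[.995,-.098],1))
```

```text
tcp [0.64110917 0.0300014  0.1968619 ]
col280 {50: 186, 54: 191, 58: 184, 62: 190, 66: 191, 70: 190, 74: 192, 78: 191, 82: 117, 86: 115, 90: 46, 94: 114, 98: 112, 102: 61, 106: 116, 110: 115, 114: 116, 118: 116, 122: 116, 126: 116, 130: 115, 134: 115, 138: 114, 142: 116, 146: 115, 150: 114, 154: 113, 158: 115, 162: 113, 166: 114, 170: 113, 174: 112, 178: 111, 182: 113, 186: 111, 190: 109, 194: 109, 198: 106, 202: 105, 206: 107, 210: 105, 214: 103, 218: 104, 222: 103, 226: 66, 230: 71, 234: 71, 238: 71, 242: 73, 246: 75, 250: 74, 254: 118, 258: 65, 262: 64, 266: 191, 270: 184, 274: 187, 278: 188, 282: 181, 286: 191, 290: 191, 294: 189, 298: 189}
120 {232: 189, 234: 188, 236: 189, 238: 189, 240: 189, 242: 191, 244: 104, 246: 110, 248: 55, 250: 103, 252: 104, 254: 110, 256: 113, 258: 78, 260: 42, 262: 65, 264: 110, 266: 107, 268: 109, 270: 113, 272: 109, 274: 107, 276: 112, 278: 115, 280: 116, 282: 110, 284: 113, 286: 113, 288: 109, 290: 113, 292: 43, 294: 71, 296: 110, 298: 110, 300: 105, 302: 53, 304: 50, 306: 96, 308: 102, 310: 92, 312: 103, 314: 124, 316: 193, 318: 190, 320: 172, 32
[... 152 characters left out ...]
254: 101, 256: 105, 258: 43, 260: 44, 262: 89, 264: 104, 266: 104, 268: 107, 270: 107, 272: 104, 274: 101, 276: 107, 278: 112, 280: 112, 282: 110, 284: 109, 286: 111, 288: 108, 290: 108, 292: 65, 294: 46, 296: 99, 298: 101, 300: 105, 302: 48, 304: 52, 306: 104, 308: 102, 310: 103, 312: 104, 314: 194, 316: 167, 318: 180, 320: 189, 322: 189, 324: 195, 326: 193, 328: 192}
70 0.036 [525.   43.1] -176.7
80 0.036 [534.5  42.1] -167.2
90 0.036 [543.9  41.2] -157.8
70 0.086 [532.1  42.2] -169.6
80 0.086 [540.   41.4] -161.7
90 0.086 [547.8  40.6] -153.8
100 0.086 [555.6  39.9] -146.0
250 0.086 [678.5  27.8] -22.6
260 0.086 [687.8  26.9] -13.2
270 0.086 [697.5  25.9] -3.5
260 0.036 [711.5  24.8] 10.5
```

```bash
python3 -c "
from workcell import env
print(env.hand_in())"
```

```text
the job is handed in; nothing more can be done
None
```

The three boxes are nested in order and the largest is pushed home to the rail in the gap; I handed the job in at about 27 s, it returned no verdict, and carton uprightness was last confirmed by eye before the two inner boxes went in.

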